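Load the stack sampler and set its count sleeve

ROBOT

A 6-joint arm with a two-finger parallel gripper is mounted at the origin on the work surface. World frame = base frame: x ahead of the robot, y to its left, z up, the work surface at z = 0. Lengths are in m, angles in degrees, forces in N, time in s.
With the tool pointing down it reaches from about 0.35 to 0.725 m from the base axis. Payload 6 kg.
Tool frame: the origin (TCP) lies between the finger pads; the fingertips stand 8 mm ahead of it and the grasp point (between the pads) lies 11 mm behind it; z points along the fingers, y is the direction in which the jaws open and shut (so a half turn about z gives the same grasp; the last joint's range is limited). The gripper opens to 85 mm and grips with 20 to 120 N. Pads are 22 mm wide; open, the fingers measure 114 mm over their backs; the gripper's body (76 mm by 85 mm) begins 54 mm behind the grasp point. The pads swing forward as they close: fully open they stand 13 mm farther back than shut.
Start: joints at [-53.302, 2.303, 4.859, 0, -92.561, -19.12], TCP at [0.181, -0.572, 0.239] pointing down, gripper open.
Joint ranges: [-146.85, 146.85], [-73.84, 115.35], [-62.03, 85.46], [-188.31, 113.3], [-161.28, -10.13], [-171.36, 171.36]. Speed limits (degrees/s): [147.25, 147.25, 172.46, 180, 180, 180].

INTERFACE

Orientations are given as a 3x3 rotation matrix whose columns are the frame's x, y, z axes.
In Python, from plant import ctrl gives the robot as it stands.
- The arm moves only by the tool arm_command, never from a script. Its arguments are lists of equal length, an entry for each row: "rotation": the turn, a rotation vector about the tool's x, y, z in degrees, a list of three; "travel": the shift along the tool's x, y, z in cm, a list of three; "jaw": the closure, from 0 (fully open) to 1 (shut). In form: {"rotation": [[rx, ry, rz], ...], "travel": [[x, y, z], ...], "jaw": [jaw, ...]}. A call has 1 to 5 rows; each row is the pose to reach, as a shift and turn from the pose measured when the call began, along the tool's axes at that moment; what a row does not reach only later rows make up. A row lasts 1/8 s, in which the tool goes at most 62.5 mm and 10.7 degrees, less where a joint would pass 70% of its speed; a pose out of reach is approached as far as the arm can. A call with a gripper value outside its range is refused whole. The fingers move at their own pace and stop on an object; "newtons" is the grip in N (left out, the last holds). Time passes only in rows, so rows that repeat a pose let the fingers close. It gives the time, the measured TCP pose, the force and the opening at its end, in the units of the state.
- ctrl.get_state(): the state, without advancing time (a new reading comes with each control period).
- ctrl.camera(name): name is "scene" or "top"; returns a dict with "color" (480x640x3 uint8, red, green, blue), "depth" (480x640 float32, m along the optical axis (not along the pixel's ray), 0 where there is no reading), "intrinsics" (3x3 intrinsics, pixels), "dist_coeffs" ([k1, k2, p1, p2, k3] as OpenCV has them; the pictures are not rectified), "rvec" (rotation vector, rad) and "tvec" (3), from world to camera coordinates, as OpenCV has them. Camera axes: x right, y down, z forward; pixel columns grow to the right and rows downward; lengths in m; the calibration is good to about 2 mm. A picture is of the moment at which its call begins.
- ctrl.hand_in(): hands the job in, once; it reports no verdict.
The state is a dict: "time_s": time; "joint_pos": joint angles; "qvel": joint speeds; "joint_efforts": joint torques, N m; "tool_pos": TCP position; "tcp_rot": TCP orientation; "force": force on the tool from outside, world axes, zero at the start; "torque": the same for the moment, N m; "opening": finger opening in m.
Only numpy, scipy, OpenCV 4.12 (cv2) and the standard library are available. Lean on these libraries where they do the work, as an engineer would, in place of code of your own. Each camera call takes 0.05 s, during which the arm holds its last target. There are 200 camera calls.

TASK

Load every specimen pot lying on the bench into the sampler's spring-fed magazine, pushing each one down until it is under the catches, and then swing the cover shut over them. Set the count sleeve to the number of pots that you loaded, and leave the beaker, the bottle and the pipette where they are.

Things in the scene. Friction and masses are not known exactly. Their poses are not given: they have to be found in the camera images.
- pot1: one of up to five identical flat screw-capped specimen pots (absent ones read None from the start): a closed disc 50 mm across and 16 mm high, about 45 g, white cap over a beige lower half; origin at its middle, 8 mm above its underside. It starts flat on the bench; either way up will do in the magazine
- pot2: one of up to five identical flat screw-capped specimen pots (absent ones read None from the start): a closed disc 50 mm across and 16 mm high, about 45 g, white cap over a beige lower half; origin at its middle, 8 mm above its underside. It starts flat on the bench; either way up will do in the magazine
- pot3: one of up to five identical flat screw-capped specimen pots (absent ones read None from the start): a closed disc 50 mm across and 16 mm high, about 45 g, white cap over a beige lower half; origin at its middle, 8 mm above its underside. It starts flat on the bench; either way up will do in the magazine
- pot4: one of up to five identical flat screw-capped specimen pots (absent ones read None from the start): a closed disc 50 mm across and 16 mm high, about 45 g, white cap over a beige lower half; origin at its middle, 8 mm above its underside. It starts flat on the bench; either way up will do in the magazine
- pot5: one of up to five identical flat screw-capped specimen pots (absent ones read None from the start): a closed disc 50 mm across and 16 mm high, about 45 g, white cap over a beige lower half; origin at its middle, 8 mm above its underside. It starts flat on the bench; either way up will do in the magazine
- sampler: bench stack sampler, fixed: grey base 170 mm (x) by 340 mm (y), 30 mm high, origin at the centre of its underside, x away from the operator's side. The magazine stands at its -y end, 85 mm from the origin (point stack_mouth); the white dial pod, 120 mm square, top at 75 mm, at its +y end, 85 mm from the origin (point dial_centre)
- stack_mouth (a point): on the upright axis of the magazine, level with the undersides of its two spring catches, 128 mm above the bench; axes as the sampler's. A loaded pot pushed 1 mm or more below here is held: the catches snap in over it, and when let go the spring lifts the stack until the top cap bears on them (that pot's middle 8 mm below here)
- rod_tips (a point): on the same axis, 14 mm higher, level with the round tips of the four upright steel rods that make the magazine (10 mm thick, centres 22.3 mm to either side of the axis in x and in y): a pot passes down between them with 1.5 mm of play all round. The gaps between rods, 34 mm wide, are open on the +y and -y sides for fingers, from the base up
- catch_near (a joint): spring catch on the -x side, 0 = in, grows outwards to 0.009 m: 16 mm wide, flat below, nose 21 mm from the axis, sloping up and outwards to nearly rod-tip height. A pot set in between the rods rests on the slopes, underside about 8 mm above stack_mouth; pushed straight down with 5 to 20 N (held in the fingers, or pressed on the middle of its cap) it spreads the catches
- catch_far (a joint): the like catch on the +x side. Behind each catch stands a black post, 20 mm wide, 39 to 49 mm from the magazine's axis, reaching 10 mm above stack_mouth
- follower (a joint): sprung follower plate under the stack (46 mm across): 0 with its top at the catches, grows downwards, in m; about 0.016 for each pot below the catches; spring 3 N at the top to 9 N at the bottom, greatest travel 0.090
- cover (a joint): swing cover of the magazine, a 60 mm disc, 5 mm thick, on an arm that turns level about an upright post, underside 18 mm above stack_mouth; 0 = closed (stop), disc centred over the magazine; grows as it swings open, anticlockwise seen from above, to 2.2 rad; light friction, stays where it is left. A pot that is not below the catches stands in its way
- cover_pivot (a point): on the axis of the cover's post, 66 mm to the +x side of the magazine's axis, level with the cover's underside
- cover_knob (a point): middle of the cover's upright round black knob (16 mm thick, from 5 to 31 mm above the cover's underside), 66 mm from cover_pivot, at the centre of the disc; this point is 18 mm above the underside of the cover. It turns with the cover
- sleeve (a joint): detented count sleeve, in rad: grows as it is turned clockwise seen from above; the number set is value / 0.4 (click stops at 0, 0.4, 0.8 ... 3.2 for the numbers 0 to 8); up to 0.15 N m carries it over a click, and let go anywhere near a click it springs into it
- sleeve_grip (a point): on the sleeve's upright axis, 26 mm above the dial plate. The sleeve is an upright black ribbed cylinder 40 mm across, 44 mm high above the dial plate, with a 50 mm skirt on its lowest 6 mm; a white line on its top and a white pointer on its skirt point to the number set
- dial_centre (a point): centre of the fixed round dial plate (108 mm across), on its upper face, 79 mm above the bench; axes as the sampler's. The digits 0 to 8 stand round it 44 mm out: 4 on the -x side, and each next number 0.4 rad farther clockwise seen from above (so 0 lies 1.6 rad anticlockwise of the 4, near the -y side)
- beaker: bystander: clear plastic beaker, 104 mm across, 130 mm high, origin at the centre of its foot
- bottle: bystander: brown glass reagent bottle, 68 mm across, 150 mm high, origin at the centre of its foot
- pipette: bystander: hand pipette lying on the bench, about 250 mm long along its y axis, 30 mm wide, 26 mm high, origin near its middle on the bench
Mind the look-alikes: they are no part of the job. What is shaped like the pot1 but blue is not meant.

How it is judged:
By the outcome, as a careful person would: the job done as asked, in the order asked, and still so for the second after the job is handed in, with the robot touching nothing.
Of pot1, pot2, pot3, pot4, pot5 only 3 to 5 are there at a start; the rules pass over those that are not, and their reading is None.
At some moment in a run one of pot1, pot2, pot3, pot4, pot5 may be knocked a few centimetres aside while the robot is not near it.
Once in a run the grip may slacken for a moment while it holds something.
It also fails if it takes over 210 s, if anything falls off the work surface, if the arm or the gripper's body presses on something with over 40 N, if the wrist force passes 120 N, or if a joint passes its speed limit or range.

## Working session

There is one attempt and no reset: what is moved stays moved. The work goes in short steps, Python scripts to look and compute and a tool call to move; the robot and the scene stay as the last step left them, time stands still between calls to the robot, and variables do not carry over. Pictures are saved under pics/ and viewed, about 12 in all and at most 16, crops included, and the job is handed in when it is done.

Besides the shell and the picture viewer there is one more tool, called by a JSON object that holds its "op" and its "data". arm_command: Moves the arm, as the interface text tells. Its arguments: {"type":"object","properties":{"rotation":{"type":"array"},"travel":{"type":"array"},"jaw":{"type":"array"},"newtons":{"type":"number"}},"required":["rotation","travel","jaw"]}

```bash
ls; mkdir -p pics; python3 - <<'E'
from plant import ctrl
import cv2
s=ctrl.get_state()
for k in ("time_s","tool_pos","tcp_rot","force","opening"): print(k,s[k])
for n in("scene","top"):
    c=ctrl.camera(n); cv2.imwrite(f"pics/{n}0.png",c["color"][:,:,::-1]); print(n,c["intrinsics"],c["dist_coeffs"],c["rvec"],c["tvec"])
E
```

```text
pics
time_s 0.0
tool_pos [ 0.18116912 -0.57165382  0.23826548]
tcp_rot [[-9.53308143e-01 -3.01998573e-01 -6.67722224e-04]
 [-3.01999283e-01  9.53306679e-01  1.67570302e-03]
 [ 1.30484134e-04  1.79911297e-03 -9.99998373e-01]]
force [-0.14846724  0.12472398  0.41211536]
opening 0.08572349126678125
scene [[475.5737887    0.         325.36580365]
 [  0.         475.5737887  240.69452313]
 [  0.           0.           1.        ]] [-0.11903425  0.          0.          0.          0.        ] [ 1.76503379  1.79854077 -0.7171428 ] [ 0.09101795 -0.3298712   1.48363388]
top [[449.77878789   0.         316.63225134]
 [  0.         449.77878789 229.47716676]
 [  0.           0.           1.        ]] [-0.04672239  0.          0.          0.          0.        ] [ 2.12683118 -2.16416594  0.1426545 ] [-0.05441148  0.56951422  1.01446764]
```

View pics/top0.png

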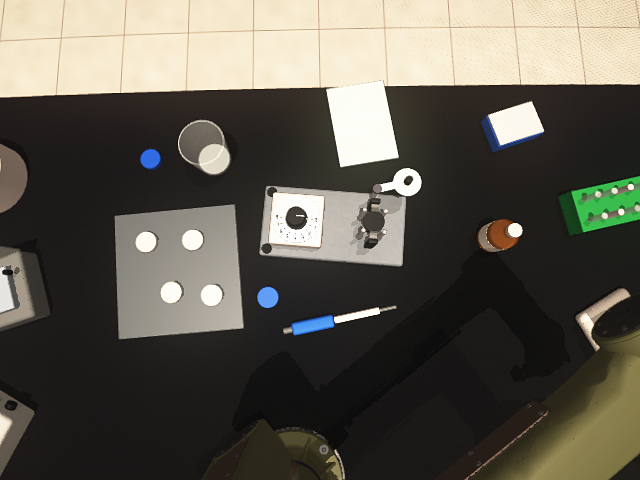

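View pics/scene0.png

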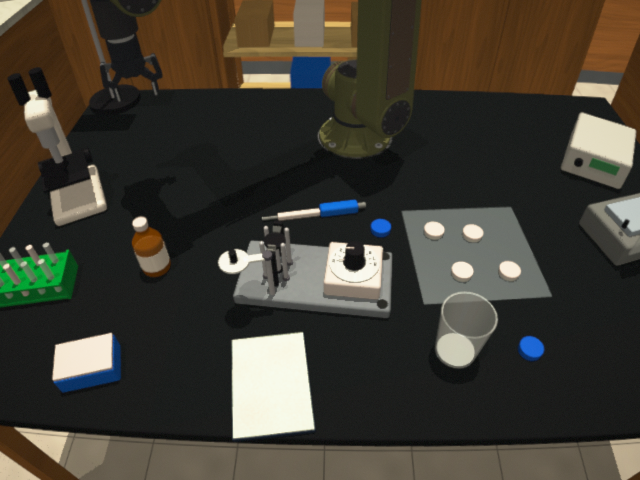

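Top view: white discs at (146,242), (192,240), (171,292) and (212,295) on the mat are pots. The look-alikes are the blue discs at (150,158) and (268,297), the pale disc in the beaker's foot at (214,158), and the cover disc at (407,182). I'll measure everything and check in one close crop.

```bash
cat > h.py <<'E'
import cv2, numpy as np
from plant import ctrl
def cam(n):
    c=ctrl.camera(n); c["R"]=cv2.Rodrigues(np.array(c["rvec"],float))[0]; c["t"]=np.array(c["tvec"],float).ravel()
    c["K"]=np.array(c["intrinsics"],float); c["D"]=np.array(c["dist_coeffs"],float); return c
def onplane(c,uv,z):
    n=cv2.undistortPoints(np.array(uv,float).reshape(-1,1,2),c["K"],c["D"]).reshape(-1,2)
    d=np.c_[n,np.ones(len(n))]@c["R"]; o=-c["R"].T@c["t"]
    return o+d*((z-o[2])/d[:,2])[:,None]
def proj(c,P): return cv2.projectPoints(np.array(P,float).reshape(-1,1,3),c["rvec"],c["tvec"],c["K"],c["D"])[0].reshape(-1,2)
def cloud(c):
    v,u=np.nonzero(c["depth"]>0); n=cv2.undistortPoints(np.c_[u,v].astype(float).reshape(-1,1,2),c["K"],c["D"]).reshape(-1,2)
    z=c["depth"][v,u]; return (np.c_[n*z[:,None],z]-c["t"])@c["R"], u, v
def pots(c,z=0.016):
    hsv=cv2.cvtColor(c["color"],cv2.COLOR_RGB2HSV)
    m=cv2.inRange(hsv,(0,0,170),(180,70,255)); out=[]
    for k in cv2.findContours(m,cv2.RETR_EXTERNAL,cv2.CHAIN_APPROX_NONE)[0]:
        if cv2.contourArea(k)<120: continue
        p=onplane(c,k.reshape(-1,2),z)[:,:2].astype(np.float32)
        (x,y),r=cv2.minEnclosingCircle(p); a=cv2.contourArea(p)/(np.pi*r*r)
        if 0.018<r<0.034 and a>.7: M=cv2.moments(k); out.append((round(x,4),round(y,4),round(r,4),round(a,2),round(M['m10']/M['m00']),round(M['m01']/M['m00'])))
    return out
E
python3 - <<'E'
from h import *
cs={n:cam(n) for n in("top","scene")}
for n,c in cs.items(): print(n); [print(p) for p in pots(c)]
c=cs["top"]
P,u,v=cloud(c)
# sampler base outline: from depth, heights 24..36mm near
sel=(abs(P[:,2]-.03)<.006)&(u>240)&(u<420)&(v>170)&(v<280)
r=cv2.minAreaRect(P[sel][:,:2].astype(np.float32)); print("base",r)
sel=(abs(P[:,2]-.077)<.006)&(u>250)&(u<335)&(v>180)&(v<260)
print("pod",cv2.minAreaRect(P[sel][:,:2].astype(np.float32)))
a=c["color"][165:280,240:430]; cv2.imwrite("pics/crop1.png",cv2.resize(a,None,fx=4,fy=4,interpolation=cv2.INTER_CUBIC)[:,:,::-1])
a=cs["scene"]["color"]; b=a[200:390,380:570]; d=a[205:325,220:410]
cv2.imwrite("pics/crop2.png",cv2.resize(np.vstack([b,d]),None,fx=1.9,fy=1.9,interpolation=cv2.INTER_CUBIC)[:,:,::-1])
E
```

```text
top
(0.4286, 0.2851, 0.0267, 0.87, 171, 292)
(0.55, 0.3495, 0.0258, 0.9, 145, 242)
(0.5529, 0.2364, 0.0261, 0.89, 192, 239)
scene
(0.5528, 0.3494, 0.0261, 0.88, 510, 269)
(0.5557, 0.2366, 0.0259, 0.89, 462, 269)
(0.4307, 0.2853, 0.026, 0.89, 473, 231)
(0.4227, 0.188, 0.026, 0.88, 434, 228)
base ((0.5806418061256409, -0.10295809805393219), (0.34016135334968567, 0.17049375176429749), 84.43987274169922)
pod ((0.588688850402832, -0.01807273179292679), (0.11961870640516281, 0.11974290013313293), 84.2287826538086)
```

View pics/crop1.png

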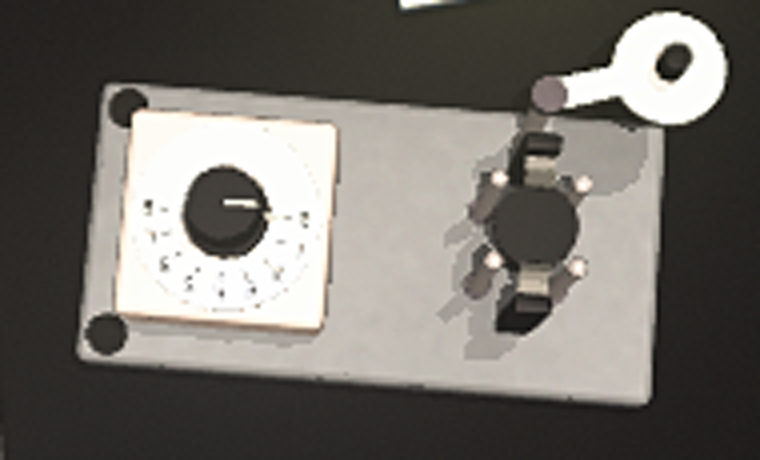

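View pics/crop2.png

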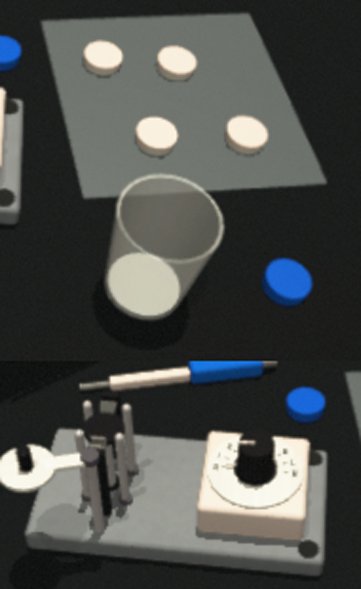

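Confirmed: four white pots; the pale disc in the beaker is the beaker's foot or contents (~85 mm), the blue ones are decoys, and the pointer is near 0. Next I'll refine the magazine axis from the rod tips and work out the cover angle.

```bash
cat > rods.py <<'E'
from h import *
def rods(c,ctr,z=.142,win=.05):
    # bright blobs near expected rod tips
    g=cv2.cvtColor(c["color"],cv2.COLOR_RGB2GRAY)
    return g
E
python3 - <<'E'
from h import *
c=cam("top"); s=cam("scene")
px=np.array([[500,178],[583,185],[493,260],[578,268]])/4+[240,165]-.375
g=cv2.cvtColor(c["color"],cv2.COLOR_RGB2GRAY).astype(float)
ref=[]
for p in px:
    x,y=np.round(p).astype(int); w=g[y-3:y+4,x-3:x+4]; w=np.clip(w-w.max()*.65,0,None)
    Y,X=np.mgrid[y-3:y+4,x-3:x+4]; ref.append([(w*X).sum()/w.sum(),(w*Y).sum()/w.sum()])
ref=np.array(ref); print(ref.round(2)); P=onplane(c,ref,.141); print(P.round(4),P.mean(0).round(4))
e=P[[0,2]].mean(0)-P[[1,3]].mean(0); f=P[[0,1]].mean(0)-P[[2,3]].mean(0)
print("y axis dir deg",np.degrees(np.arctan2(e[1],e[0])),np.linalg.norm(e),"x dir",np.degrees(np.arctan2(f[1],f[0])),np.linalg.norm(f))
print("scene proj",proj(s,P).round(1), proj(s,[P.mean(0)]))
# pod, base from scene depth too
Q,u,v=cloud(s)
sel=(abs(Q[:,2]-.075)<.006)&(u>315)&(u<395)&(v>225)&(v<305); print("pod scene",cv2.minAreaRect(Q[sel][:,:2].astype(np.float32)))
sel=(abs(Q[:,2]-.03)<.005)&(u>230)&(u<400)&(v>235)&(v<325); print("base scene",cv2.minAreaRect(Q[sel][:,:2].astype(np.float32)))
# cover disc
for n,cc,box in(("top",c,(385,430,160,205)),("scene",s,(212,250,245,280))):
    h=cv2.cvtColor(cc["color"],cv2.COLOR_RGB2HSV); m=cv2.inRange(h,(0,0,170),(180,70,255)); k=np.zeros_like(m); x0,x1,y0,y1=box; k[y0:y1,x0:x1]=m[y0:y1,x0:x1]
    k=max(cv2.findContours(k,0,1)[0],key=cv2.contourArea); q=onplane(cc,k.reshape(-1,2),.151)[:,:2].astype(np.float32); print("cover",n,cv2.minEnclosingCircle(q))
a=s["color"][215:310,245:310]
cv2.imwrite("pics/rods.png",cv2.resize(a,None,fx=6,fy=6,interpolation=cv2.INTER_CUBIC)[:,:,::-1])
E
```

```text
[[364.4  208.99]
 [385.63 210.92]
 [363.01 229.72]
 [384.64 231.7 ]]
[[ 0.5964 -0.1674  0.141 ]
 [ 0.5914 -0.2124  0.141 ]
 [ 0.5519 -0.163   0.141 ]
 [ 0.5469 -0.2086  0.141 ]] [ 0.5717 -0.1878  0.141 ]
y axis dir deg 83.6955722791854 0.045610781410026606 x dir -5.2434939036851285 0.04473183786980256
scene proj [[282.3 243. ]
 [260.7 241. ]
 [286.1 227.7]
 [264.9 225.8]] [[273.47078084 234.2552942 ]]
pod scene ((0.591977596282959, -0.017663046717643738), (0.11993670463562012, 0.12404593080282211), 84.03343963623047)
base scene ((0.5834909081459045, -0.10211694240570068), (0.340239018201828, 0.1730063110589981), 84.22152709960938)
cover top ((0.648251473903656, -0.24881432950496674), 0.039956819266080856)
cover scene ((0.6527884006500244, -0.2570038139820099), 0.0318448469042778)
```

View pics/rods.png

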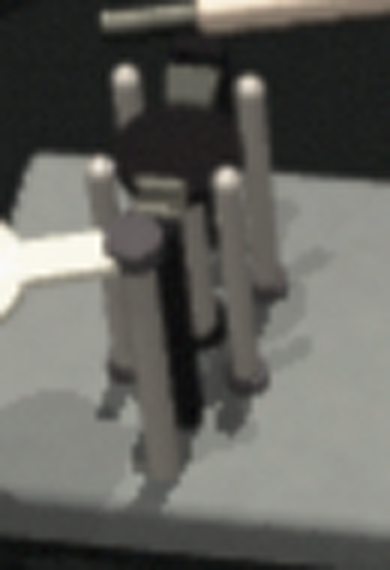

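{"op": "arm_command", "data": {"rotation": [[0, 0, 4.7], [0, 0, 9.4], [0, 0, 14], [0, 0, 18.7], [0, 0, 23.3]], "travel": [[-5, 3.2, 0], [-10, 6.4, 0], [-15, 9.6, 0], [-20, 12.8, 0], [-25, 16, 0]], "jaw": [0, 0, 0, 0, 0], "newtons": 60}}

```text
time_s: 0.92
tool_pos: [0.3721, -0.3422, 0.2392]
tcp_rot: [[-0.995, 0.102, 0.0], [0.102, 0.995, 0.0], [-0.0, 0.0, -1.0]]
force: [1.4, -0.1, 0.2]
opening: 0.0854
```

```bash
cat > go.py <<'E'
import sys
from h import *
def st():
    s=ctrl.get_state(); p=np.array(s["tool_pos"]); R=np.array(s["tcp_rot"])
    print("t",round(s["time_s"],2),"pos",p.round(4),"ydir",round(np.degrees(np.arctan2(R[1,1],R[0,1])),2),"tilt",R[:2,2].round(4),"F",np.round(s["force"],1),"open",round(s["opening"],4),"j",np.round(s["joint_pos"],0)); return p,R
if __name__=="__main__":
    p,R=st()
    for a in sys.argv[1:]:
        q=np.array([float(x) for x in a.split(",")]); print(a,"travel cm",((q-p)@R*100).round(2)); p=q
E
python3 go.py .45,-.1,.24 .4201,.188,.1 .4201,.188,.012
```

```text
t 0.93 pos [ 0.3721 -0.3422  0.2392] ydir 84.13 tilt [0.0004 0.0004] F [ 1.4 -0.1  0.2] open 0.0854 j [-20. -12.  -9.  -0. -93. -76.]
.45,-.1,.24 travel cm [-5.27 24.89 -0.06]
.4201,.188,.1 travel cm [ 5.93 28.34 14.01]
.4201,.188,.012 travel cm [ 0.  -0.   8.8]
```

{"op": "arm_command", "data": {"rotation": [[0, 0, 0], [0, 0, 0], [0, 0, 0], [0, 0, 0], [0, 0, 0]], "travel": [[-1.1, 5, 0], [-2.1, 10, 0], [-3.2, 15, 0], [-4.2, 20, 0], [-5.3, 24.9, 0]], "jaw": [0, 0, 0, 0, 0]}}

```text
time_s: 1.55
tool_pos: [0.4505, -0.0982, 0.2396]
tcp_rot: [[-0.995, 0.102, 0.001], [0.102, 0.995, 0.001], [-0.001, 0.001, -1.0]]
force: [0.9, -1.1, -0.9]
opening: 0.0855
```

{"op": "arm_command", "data": {"rotation": [[0, 0, 0], [0, 0, 0], [0, 0, 0], [0, 0, 0], [0, 0, 0]], "travel": [[1, 5, 2], [2.1, 10.3, 4], [3.3, 15.8, 6], [4.6, 21.5, 8], [5.9, 27, 10]], "jaw": [0, 0, 0, 0, 0]}}

```text
time_s: 2.17
tool_pos: [0.4189, 0.1784, 0.1395]
tcp_rot: [[-0.995, 0.102, 0.002], [0.102, 0.995, 0.002], [-0.002, 0.002, -1.0]]
force: [0.7, -0.2, 0.1]
opening: 0.0854
```

```bash
python3 go.py .4201,.188,.012; python3 -c "
from h import *
for n in('top','scene'):
    c=cam(n); print(n,pots(c)); 
    if n=='scene': cv2.imwrite('pics/s2.png',c['color'][:,:,::-1])"
```

```text
t 2.17 pos [0.4189 0.1784 0.1395] ydir 84.17 tilt [0.0021 0.0016] F [ 0.7 -0.2  0.1] open 0.0854 j [  49.  -20.  -26.    0.  -85. -145.]
.4201,.188,.012 travel cm [ 0.    0.94 12.75]
top [(0.55, 0.3495, 0.0258, 0.9, 145, 242), (0.553, 0.2365, 0.0261, 0.88, 192, 239)]
scene [(0.5521, 0.3492, 0.0265, 0.87, 510, 269), (0.5557, 0.2363, 0.026, 0.89, 462, 269), (0.4335, 0.2882, 0.0247, 0.78, 474, 232), (0.4221, 0.1864, 0.0237, 0.77, 433, 228)]
```

{"op": "arm_command", "data": {"rotation": [[0, 0, 0], [0, 0, 0], [0, 0, 0], [0, 0, 0], [0, 0, 0]], "travel": [[0, 0.5, 4], [0, 0.9, 8], [0, 0.9, 11], [0, 0.9, 12.5], [0, 0.9, 13]], "jaw": [0, 0, 0, 0, 0]}}

```text
time_s: 2.9
tool_pos: [0.4181, 0.1883, 0.0068]
tcp_rot: [[-0.995, 0.097, -0.002], [0.097, 0.995, -0.001], [0.002, -0.002, -1.0]]
force: [0.4, 0.0, 0.9]
opening: 0.0856
```

{"op": "arm_command", "data": {"rotation": [[0, 0, 0], [0, 0, 0], [0, 0, 0], [0, 0, 0], [0, 0, 0]], "travel": [[0, 0, 0], [0, 0, 0], [0, 0, 0], [0, 0, 0], [0, 0, 0]], "jaw": [0.3, 0.6, 0.8, 0.8, 0.8], "newtons": 60}}

```text
time_s: 3.52
tool_pos: [0.4191, 0.189, 0.0085]
tcp_rot: [[-0.995, 0.097, 0.0], [0.097, 0.995, 0.0], [-0.0, 0.0, -1.0]]
force: [-1.0, -0.0, 6.1]
opening: 0.0477
```

```bash
python3 go.py; python3 -c "
from h import *
c=cam('scene'); cv2.imwrite('pics/g1.png',cv2.resize(c['color'][150:290,360:560],None,fx=3,fy=3,interpolation=cv2.INTER_CUBIC)[:,:,::-1])"
```

```text
t 3.52 pos [0.4191 0.189  0.0085] ydir 84.44 tilt [0.     0.0001] F [-1.  -0.   6.1] open 0.0477 j [  50.  -15.  -35.   -0.  -69. -145.]
```

View pics/g1.png

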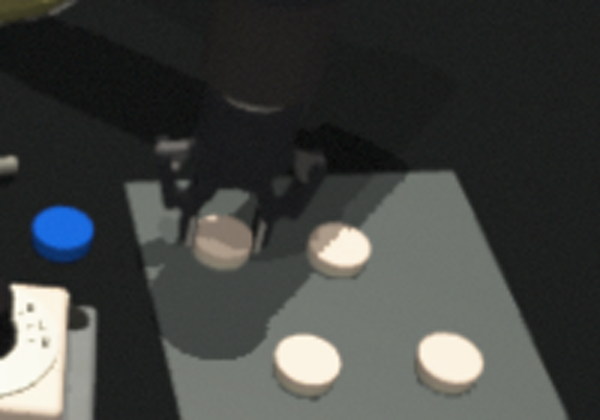

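{"op": "arm_command", "data": {"rotation": [[0, 0, 0], [0, 0, 0], [0, 0, 0], [0, 0, 0], [0, 0, 0]], "travel": [[0, 0, -3], [0, 0, -7], [0, 0, -12], [-1, -3, -17], [-3, -7, -20]], "jaw": [0.8, 0.8, 0.8, 0.8, 0.8]}}

```text
time_s: 4.2
tool_pos: [0.4426, 0.1164, 0.2117]
tcp_rot: [[-0.996, 0.094, 0.003], [0.094, 0.996, 0.002], [-0.003, 0.003, -1.0]]
force: [1.7, 0.2, -0.5]
opening: 0.0477
```

```bash
python3 go.py .571,-.187,.18
```

```text
t 4.2 pos [0.4426 0.1164 0.2117] ydir 84.58 tilt [0.0032 0.0024] F [ 1.7  0.2 -0.5] open 0.0477 j [  40.  -20.  -18.    0.  -92. -136.]
.571,-.187,.18 travel cm [-15.64 -28.99   3.14]
```

{"op": "arm_command", "data": {"rotation": [[0, 0, 0], [0, 0, 0], [0, 0, 0], [0, 0, 0], [0, 0, 0]], "travel": [[-2.5, -4.7, 0], [-5.2, -9.7, 0], [-8, -14.9, 0], [-10.8, -20, 0], [-13.2, -24.5, 0]], "jaw": [0.8, 0.8, 0.8, 0.8, 0.8]}}

```text
time_s: 4.82
tool_pos: [0.5512, -0.1421, 0.2113]
tcp_rot: [[-0.995, 0.095, 0.003], [0.095, 0.995, 0.003], [-0.003, 0.003, -1.0]]
force: [0.6, 0.9, 1.3]
opening: 0.0475
```

{"op": "arm_command", "data": {"rotation": [[0, 0, 0], [0, 0, 0], [0, 0, 0], [0, 0, 0], [0, 0, 0]], "travel": [[-1.5, -3, 1.5], [-2.4, -4.5, 3.1], [-2.4, -4.5, 3.1], [-2.4, -4.5, 3.1], [-2.4, -4.5, 3.1]], "jaw": [0.8, 0.8, 0.8, 0.8, 0.8]}}

```text
time_s: 5.45
tool_pos: [0.5713, -0.1881, 0.1815]
tcp_rot: [[-0.996, 0.094, 0.005], [0.094, 0.996, 0.003], [-0.005, 0.003, -1.0]]
force: [-0.5, 0.8, -1.3]
opening: 0.0477
```

```bash
python3 go.py .571,-.187,.18; python3 -c "
from h import *
t=cam('top'); s=cam('scene'); print(pots(t),pots(s))
a=cv2.resize(s['color'][160:290,225:325],None,fx=4.5,fy=4.5,interpolation=cv2.INTER_CUBIC); b=cv2.resize(t['color'][165:275,320:420],None,fx=3.5,fy=5.318,interpolation=cv2.INTER_CUBIC)
cv2.imwrite('pics/hov1.png',np.hstack([a,b[:a.shape[0]]])[:,:,::-1])"
```

```text
t 5.45 pos [ 0.5713 -0.1881  0.1815] ydir 84.62 tilt [0.0051 0.0026] F [-0.5  0.8 -1.3] open 0.0477 j [  1.   2.  -1.  -0. -86. -96.]
.571,-.187,.18 travel cm [0.04 0.11 0.15]
[(0.4286, 0.2851, 0.0267, 0.87, 171, 292), (0.55, 0.3496, 0.0259, 0.89, 145, 242), (0.5529, 0.2364, 0.0261, 0.89, 192, 239)] [(0.5529, 0.3502, 0.0268, 0.86, 510, 269), (0.5557, 0.2363, 0.0264, 0.89, 462, 269), (0.4312, 0.2848, 0.0271, 0.87, 473, 231)]
```

View pics/hov1.png

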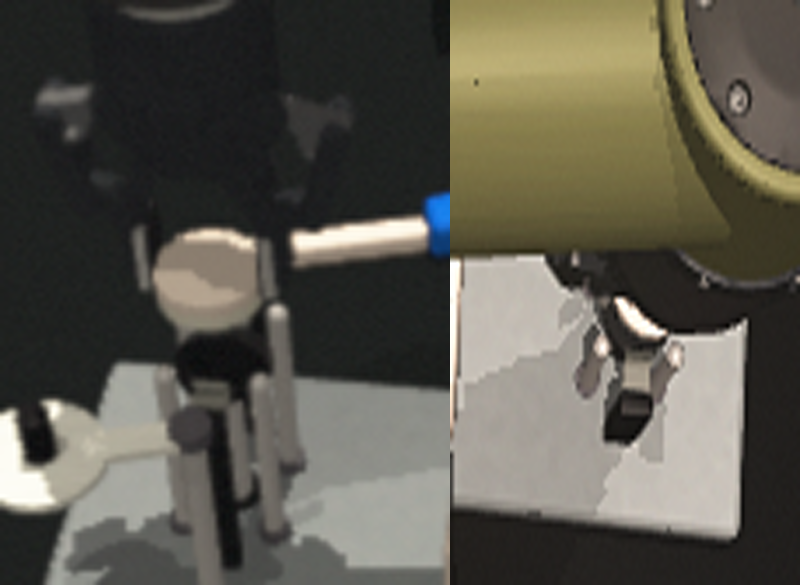

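```bash
python3 - <<'E'
from h import *
s=cam("scene"); a=s["color"][160:290,225:325].astype(int)
sub=a[40:75,25:65]; 
m=((sub[:,:,0]>110)&(sub[:,:,0]-sub[:,:,2]>12)).astype(np.uint8)
n,l,st,ce=cv2.connectedComponentsWithStats(m); i=1+np.argmax(st[1:,4]); print("mask bbox",st[i][:2]+[250,200],st[i][:2]+st[i][2:4]-1+[250,200],"area",st[i][4],ce[i]+[250,200])
mm=(l==i)
for r in range(mm.shape[0]):
    w=np.nonzero(mm[r])[0]
    if len(w): print(200+r,250+w[0],250+w[-1],end=" | ")
print()
th=np.linspace(0,2*np.pi,73)
for z0 in(.178,.181):
  for x,y in((.5713,-.1881),(.574,-.187)):
    P=np.vstack([np.c_[x+.025*np.cos(th),y+.025*np.sin(th),0*th+z] for z in(z0-.008,z0+.008)])
    q=proj(s,P); print(z0,x,y,"bbox",q.min(0).round(1),q.max(0).round(1))
print("mag scene",onplane(s,[[273.9,236.0]],.141))
E
```

```text
mask bbox [259 211] [281 233] area 434 [270.73963134 221.51152074]
211 267 277 | 212 265 279 | 213 264 281 | 214 263 281 | 215 261 281 | 216 261 281 | 217 260 281 | 218 260 281 | 219 260 281 | 220 259 281 | 221 259 281 | 222 259 281 | 223 259 281 | 224 260 281 | 225 260 281 | 226 260 281 | 227 261 281 | 228 261 281 | 229 262 280 | 230 263 279 | 231 264 277 | 232 265 275 | 233 266 267 | 
0.178 0.5713 -0.1881 bbox [259.2 210.2] [284.4 233. ]
0.178 0.574 -0.187 bbox [259.6 211.1] [284.9 234. ]
0.181 0.5713 -0.1881 bbox [259.  209.1] [284.3 232. ]
0.181 0.574 -0.187 bbox [259.4 210. ] [284.8 232.9]
mag scene [[ 0.57669991 -0.18646809  0.141     ]]
```

{"op": "arm_command", "data": {"rotation": [[0, 0, 0], [0, 0, 0], [0, 0, 0], [0, 0, 0], [0, 0, 0]], "travel": [[-0.05, 0.1, 1.5], [-0.05, 0.1, 2.8], [-0.05, 0.1, 3.2], [-0.05, 0.1, 3.5], [-0.05, 0.1, 3.6]], "jaw": [0.8, 0.8, 0.8, 0.8, 0.8]}}

```text
time_s: 6.22
tool_pos: [0.5717, -0.1875, 0.1454]
tcp_rot: [[-0.996, 0.094, 0.004], [0.094, 0.996, 0.002], [-0.004, 0.003, -1.0]]
force: [-3.2, -0.2, 2.5]
opening: 0.0476
```

```bash
python3 go.py .572,-.1875,.1185
```

```text
t 6.22 pos [ 0.5717 -0.1875  0.1454] ydir 84.59 tilt [0.0043 0.0024] F [-3.2 -0.2  2.5] open 0.0476 j [  1.   3.  -4.  -0. -83. -96.]
.572,-.1875,.1185 travel cm [-0.02 -0.    2.69]
```

{"op": "arm_command", "data": {"rotation": [[0, 0, 0], [0, 0, 0], [0, 0, 0], [0, 0, 0], [0, 0, 0]], "travel": [[0.05, 0, 0.4], [0.05, 0, 0.8], [0.05, 0, 1.2], [0.05, 0, 1.6], [0.05, 0, 1.8]], "jaw": [0.8, 0.8, 0.8, 0.8, 0.8]}}

```text
time_s: 6.85
tool_pos: [0.5717, -0.1874, 0.1282]
tcp_rot: [[-0.996, 0.094, 0.006], [0.094, 0.996, 0.002], [-0.006, 0.003, -1.0]]
force: [-3.6, 3.0, 6.3]
opening: 0.0476
```

{"op": "arm_command", "data": {"rotation": [[0, 0, 0], [0, 0, 0], [0, 0, 0], [0, 0, 0], [0, 0, 0]], "travel": [[0, 0, 0.3], [0, 0, 0.6], [0, 0, 0.9], [0, 0, 1.1], [0, 0, 1.1]], "jaw": [0.8, 0.8, 0.8, 0.8, 0.8]}}

```text
time_s: 7.48
tool_pos: [0.5717, -0.1874, 0.1176]
tcp_rot: [[-0.996, 0.094, 0.006], [0.094, 0.996, 0.002], [-0.006, 0.003, -1.0]]
force: [-2.7, 1.8, 4.1]
opening: 0.048
```

```bash
python3 go.py .572,-.1875,.1165; python3 -c "
from h import *
s=cam('scene')
cv2.imwrite('pics/in1.png',cv2.resize(s['color'][180:300,225:325],None,fx=5,fy=5,interpolation=cv2.INTER_CUBIC)[:,:,::-1])"
```

```text
t 7.47 pos [ 0.5717 -0.1874  0.1176] ydir 84.62 tilt [0.006 0.002] F [-2.7  1.8  4.1] open 0.048 j [  1.   3.  -7.  -0. -80. -96.]
.572,-.1875,.1165 travel cm [-0.03 -0.01  0.11]
```

View pics/in1.png

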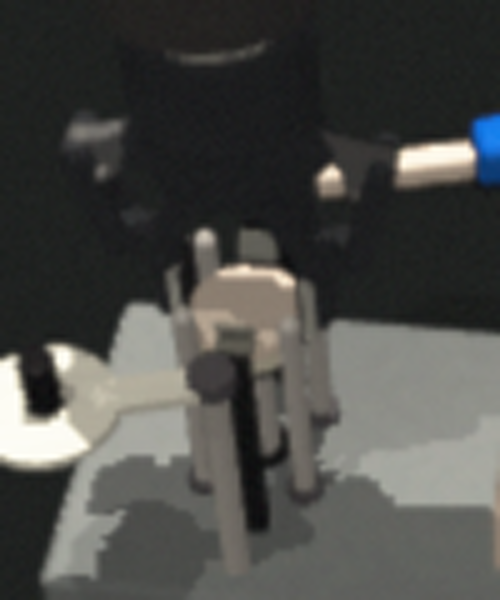

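{"op": "arm_command", "data": {"rotation": [[0, 0, 0], [0, 0, 0], [0, 0, 0], [0, 0, 0], [0, 0, 0]], "travel": [[0, 0, 0.2], [0, 0, 0.2], [0, 0, 0.2], [0, 0, 0.2], [0, 0, 0.2]], "jaw": [0.8, 0.8, 0, 0, 0]}}

```text
time_s: 8.15
tool_pos: [0.5718, -0.1874, 0.1151]
tcp_rot: [[-0.996, 0.094, 0.006], [0.094, 0.996, 0.002], [-0.005, 0.003, -1.0]]
force: [0.0, 0.7, -0.2]
opening: 0.0853
```

{"op": "arm_command", "data": {"rotation": [[0, 0, 0], [0, 0, 0], [0, 0, 0], [0, 0, 0], [0, 0, 0]], "travel": [[0, 0, 0], [0, 0, -1], [0, 0, -4], [0, 0, -8], [0, 0, -10]], "jaw": [0, 0, 0, 0, 0]}}

```text
time_s: 8.78
tool_pos: [0.5719, -0.1879, 0.2186]
tcp_rot: [[-0.996, 0.094, 0.01], [0.094, 0.996, 0.001], [-0.01, 0.002, -1.0]]
force: [-0.6, -0.6, 0.4]
opening: 0.0856
```

```bash
python3 go.py .552,.238,.2 .552,.238,.0105; python3 -c "
from h import *
s=cam('scene'); t=cam('top'); print(pots(t),pots(s))
cv2.imwrite('pics/in1b.png',cv2.resize(s['color'][180:300,225:325],None,fx=5,fy=5,interpolation=cv2.INTER_CUBIC)[:,:,::-1])"
```

```text
t 8.78 pos [ 0.5719 -0.1879  0.2186] ydir 84.61 tilt [0.0099 0.0013] F [-0.6 -0.6  0.4] open 0.0856 j [  1.   2.   2.  -0. -90. -96.]
.552,.238,.2 travel cm [ 6.   42.21  1.89]
.552,.238,.0105 travel cm [ 0.18 -0.04 18.95]
[(0.4286, 0.2851, 0.0267, 0.87, 171, 292), (0.55, 0.3496, 0.0259, 0.89, 145, 242), (0.5529, 0.2364, 0.0261, 0.89, 192, 239)] [(0.5529, 0.3502, 0.0268, 0.86, 510, 269), (0.5557, 0.2363, 0.0264, 0.89, 462, 269), (0.4684, -0.2067, 0.0288, 0.71, 274, 239), (0.4313, 0.2854, 0.027, 0.86, 473, 231)]
```

View pics/in1b.png

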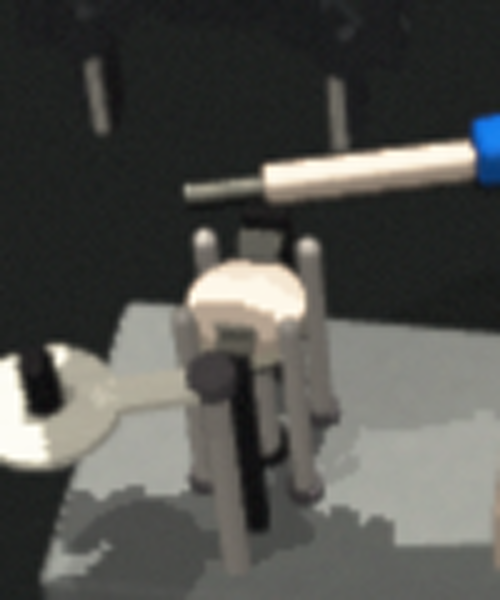

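{"op": "arm_command", "data": {"rotation": [[0, 0.3, 0], [0, 0.6, 0], [0, 0.6, 0], [0, 0.6, 0], [0, 0.6, 0]], "travel": [[0.8, 5.5, 0], [1.6, 11, 0], [2.4, 17, 0], [3.3, 23, 0], [4.1, 29, 0]], "jaw": [0, 0, 0, 0, 0]}}

```text
time_s: 9.5
tool_pos: [0.5576, 0.1067, 0.2171]
tcp_rot: [[-0.996, 0.094, -0.002], [0.094, 0.996, 0.002], [0.002, 0.002, -1.0]]
force: [1.0, 0.4, 0.8]
opening: 0.0856
```

```bash
python3 go.py .552,.238,.0105
```

```text
t 9.5 pos [0.5576 0.1067 0.2171] ydir 84.62 tilt [-0.0016  0.0021] F [1.  0.4 0.8] open 0.0856 j [  31.   -3.   -2.   -0.  -90. -126.]
.552,.238,.0105 travel cm [ 1.76 12.98 20.68]
```

{"op": "arm_command", "data": {"rotation": [[0, 0, 0], [0, 0, 0], [0, 0, 0], [0, 0, 0], [0, 0, 0]], "travel": [[0.6, 4.5, 2], [1.2, 9, 5], [1.7, 12.5, 9], [1.8, 13, 13], [1.8, 13, 16]], "jaw": [0, 0, 0, 0, 0]}}

```text
time_s: 10.12
tool_pos: [0.55, 0.2382, 0.0534]
tcp_rot: [[-0.996, 0.093, -0.005], [0.093, 0.996, 0.0], [0.005, -0.0, -1.0]]
force: [-0.5, -1.9, -0.4]
opening: 0.0854
```

```bash
python3 go.py .552,.2375,.0105;  python3 -c "
from h import *
s=cam('scene'); print(pots(s))"
```

```text
t 10.12 pos [0.55   0.2382 0.0534] ydir 84.68 tilt [-0.0054  0.0001] F [-0.5 -1.9 -0.4] open 0.0854 j [  42.    6.  -11.   -0.  -73. -138.]
.552,.2375,.0105 travel cm [-0.23 -0.05  4.29]
[(0.5549, 0.3504, 0.0242, 0.83, 510, 269)]
```

{"op": "arm_command", "data": {"rotation": [[0, 0, 0], [0, 0, 0], [0, 0, 0], [0, 0, 0], [0, 0, 0]], "travel": [[-0.2, 0, 2], [-0.2, 0, 3.8], [-0.2, 0, 4.3], [-0.2, 0, 4.3], [-0.2, 0, 4.3]], "jaw": [0, 0, 0, 0.3, 0.8]}}

```text
time_s: 10.8
tool_pos: [0.5503, 0.2369, 0.0072]
tcp_rot: [[-0.996, 0.094, -0.009], [0.094, 0.996, -0.001], [0.009, -0.002, -1.0]]
force: [-0.5, -0.3, 0.1]
opening: 0.0516
```

{"op": "arm_command", "data": {"rotation": [[0, 0, 0], [0, 0, 0], [0, 0, 0], [0, 0, 0], [0, 0, 0]], "travel": [[0, 0, 0], [0, 0, 0], [0, 0, -2], [0, 0, -7], [0, 0, -12]], "jaw": [0.8, 0.8, 0.8, 0.8, 0.8]}}

```text
time_s: 11.42
tool_pos: [0.5513, 0.2368, 0.1299]
tcp_rot: [[-0.996, 0.094, -0.009], [0.094, 0.996, -0.002], [0.008, -0.002, -1.0]]
force: [1.3, 0.3, 0.5]
opening: 0.0476
```

```bash
python3 go.py .5717,-.1875,.2;  python3 -c "
from h import *
s=cam('scene'); print(pots(s))"
```

```text
t 11.43 pos [0.5513 0.2368 0.1299] ydir 84.63 tilt [-0.0086 -0.0016] F [1.3 0.3 0.5] open 0.0476 j [  42.    4.   -5.   -0.  -82. -138.]
.5717,-.1875,.2 travel cm [ -5.94 -42.07  -6.96]
[(0.5532, 0.3491, 0.0226, 0.86, 510, 269)]
```

{"op": "arm_command", "data": {"rotation": [[0, -0.5, 0], [0, -0.5, 0], [0, -0.5, 0], [0, -0.5, 0], [0, -0.5, 0]], "travel": [[-0.3, -2.5, -4], [-1, -7.5, -7], [-1.9, -13.5, -8], [-2.7, -19.5, -8], [-3.6, -25.5, -8]], "jaw": [0.8, 0.8, 0.8, 0.8, 0.8]}}

```text
time_s: 12.1
tool_pos: [0.5662, -0.0215, 0.22]
tcp_rot: [[-0.996, 0.093, 0.013], [0.093, 0.996, 0.003], [-0.013, 0.004, -1.0]]
force: [-0.1, -0.2, -0.2]
opening: 0.0476
```

```bash
python3 go.py .5712,-.1875,.17
```

```text
t 12.1 pos [ 0.5662 -0.0215  0.22  ] ydir 84.68 tilt [0.0132 0.0028] F [-0.1 -0.2 -0.2] open 0.0476 j [  18.   -4.   -3.    0.  -90. -113.]
.5712,-.1875,.17 travel cm [ -1.97 -16.51   4.96]
```

{"op": "arm_command", "data": {"rotation": [[0, 0.5, 0], [0, 0.6, 0], [0, 0.7, 0], [0, 0.7, 0], [0, 0.7, 0]], "travel": [[-0.6, -5, 0], [-1.3, -11, 0], [-1.9, -15.5, 2], [-2, -16.5, 4], [-2, -16.5, 5]], "jaw": [0.8, 0.8, 0.8, 0.8, 0.8]}}

```text
time_s: 12.72
tool_pos: [0.5709, -0.1877, 0.1685]
tcp_rot: [[-0.996, 0.094, -0.0], [0.094, 0.996, 0.004], [0.001, 0.004, -1.0]]
force: [-0.2, 0.4, -0.3]
opening: 0.048
```

```bash
python3 go.py .5712,-.1875,.144
```

```text
t 12.72 pos [ 0.5709 -0.1877  0.1685] ydir 84.62 tilt [-0.0005  0.0043] F [-0.2  0.4 -0.3] open 0.048 j [  1.   3.  -2.  -0. -85. -96.]
.5712,-.1875,.144 travel cm [-0.03  0.01  2.45]
```

{"op": "arm_command", "data": {"rotation": [[0, 0, 0], [0, 0, 0], [0, 0, 0], [0, 0, 0], [0, 0, 0]], "travel": [[0, 0, 1], [0, 0, 1.6], [0, 0, 2], [0, 0, 2.4], [0, 0, 2.4]], "jaw": [0.8, 0.8, 0.8, 0.8, 0.8]}}

```text
time_s: 13.35
tool_pos: [0.5718, -0.1874, 0.1467]
tcp_rot: [[-0.996, 0.093, 0.003], [0.093, 0.996, 0.004], [-0.003, 0.004, -1.0]]
force: [-1.0, 2.4, 4.4]
opening: 0.0479
```

{"op": "arm_command", "data": {"rotation": [[0, 0, 0], [0, 0, 0], [0, 0, 0], [0, 0, 0], [0, 0, 0]], "travel": [[0, 0, 0.3], [0, 0, 0.6], [0, 0, 0.9], [0, 0, 1.2], [0, 0, 1.5]], "jaw": [0.8, 0.8, 0.8, 0.8, 0.8]}}

```text
time_s: 13.98
tool_pos: [0.5727, -0.1878, 0.1387]
tcp_rot: [[-0.996, 0.092, 0.009], [0.092, 0.996, 0.001], [-0.009, 0.001, -1.0]]
force: [-14.7, 7.8, 28.2]
opening: 0.0477
```

```bash
python3 go.py .5712,-.1875,.115
```

```text
t 13.97 pos [ 0.5727 -0.1878  0.1387] ydir 84.74 tilt [0.0089 0.0006] F [-14.7   7.8  28.2] open 0.0477 j [  1.   3.  -5.  -0. -82. -96.]
.5712,-.1875,.115 travel cm [0.18 0.01 2.36]
```

{"op": "arm_command", "data": {"rotation": [[0, 0.5, 0], [0, 0.5, 0], [0, 0.5, 0], [0, 0.5, 0], [0, 0.5, 0]], "travel": [[0, 0, -0.5], [0, 0, -1], [0.15, 0, -1], [0.15, 0, -1], [0.15, 0, -1]], "jaw": [0.8, 0.8, 0.8, 0.8, 0.8]}}

```text
time_s: 14.6
tool_pos: [0.5709, -0.1877, 0.148]
tcp_rot: [[-0.996, 0.092, -0.001], [0.092, 0.996, 0.002], [0.001, 0.001, -1.0]]
force: [-0.2, -0.4, -1.3]
opening: 0.0476
```

```bash
python3 go.py .571,-.1875,.14;python3 -c "
from h import *
s=cam('scene')
cv2.imwrite('pics/in2.png',cv2.resize(s['color'][180:300,225:325],None,fx=5,fy=5,interpolation=cv2.INTER_CUBIC)[:,:,::-1])"
```

```text
t 14.6 pos [ 0.5709 -0.1877  0.148 ] ydir 84.74 tilt [-0.0008  0.0015] F [-0.2 -0.4 -1.3] open 0.0476 j [  1.   3.  -4.  -0. -83. -96.]
.571,-.1875,.14 travel cm [-0.01  0.02  0.8 ]
```

View pics/in2.png

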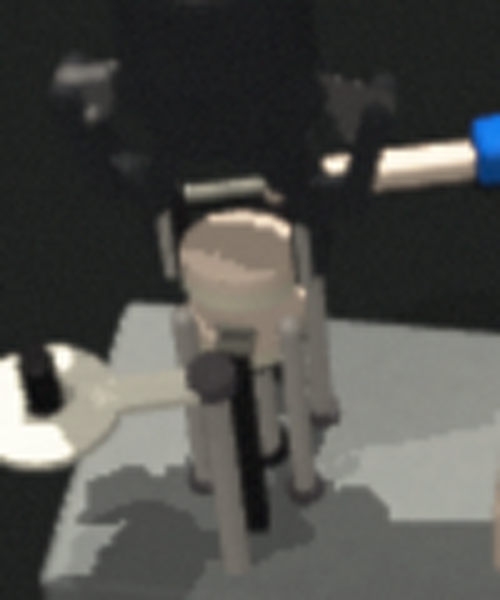

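{"op": "arm_command", "data": {"rotation": [[0, 0, 0], [0, 0, 0], [0, 0, 0], [0, 0, 0], [0, 0, 0]], "travel": [[0, 0, 0.3], [0, 0, 0.6], [0.03, 0, 0.8], [0.05, 0, 1], [0.07, 0, 1.2]], "jaw": [0.8, 0.8, 0.8, 0.8, 0.8]}}

```text
time_s: 15.28
tool_pos: [0.5711, -0.1878, 0.1386]
tcp_rot: [[-0.996, 0.091, 0.003], [0.091, 0.996, 0.0], [-0.003, 0.001, -1.0]]
force: [-3.5, 2.5, 11.3]
opening: 0.0476
```

```bash
python3 go.py .571,-.1875,.13
```

```text
t 15.28 pos [ 0.5711 -0.1878  0.1386] ydir 84.77 tilt [0.0028 0.0003] F [-3.5  2.5 11.3] open 0.0476 j [  1.   3.  -5.  -0. -82. -96.]
.571,-.1875,.13 travel cm [0.02 0.03 0.86]
```

{"op": "arm_command", "data": {"rotation": [[0, 0.1, 0], [0, 0.1, 0], [0, 0.1, 0], [0, 0.1, 0], [0, 0.1, 0]], "travel": [[0.03, 0.03, 0.25], [0.05, 0.03, 0.5], [0.05, 0.03, 0.7], [0.07, 0.03, 0.9], [0.07, 0.03, 1.0]], "jaw": [0.8, 0.8, 0.8, 0.8, 0.8]}}

```text
time_s: 15.9
tool_pos: [0.5717, -0.1878, 0.1366]
tcp_rot: [[-0.996, 0.09, 0.008], [0.09, 0.996, -0.002], [-0.009, -0.002, -1.0]]
force: [-14.6, 10.2, 30.9]
opening: 0.0479
```

```bash
python3 go.py .571,-.1875,.115
```

```text
t 15.9 pos [ 0.5717 -0.1878  0.1366] ydir 84.85 tilt [ 0.0084 -0.0023] F [-14.6  10.2  30.9] open 0.0479 j [  1.   3.  -5.   0. -81. -96.]
.571,-.1875,.115 travel cm [0.09 0.03 2.16]
```

{"op": "arm_command", "data": {"rotation": [[0, 0.3, 0], [0, 0.4, 0], [0, 0.4, 0], [0, 0.4, 0], [0, 0.4, 0]], "travel": [[0, 0, -0.1], [0.05, 0.03, -0.2], [0.07, 0.03, -0.2], [0.07, 0.03, -0.2], [0.07, 0.03, -0.2]], "jaw": [0.8, 0.8, 0.2, 0.2, 0.2]}}

```text
time_s: 16.52
tool_pos: [0.5707, -0.1875, 0.1378]
tcp_rot: [[-0.996, 0.09, 0.0], [0.09, 0.996, -0.002], [-0.0, -0.002, -1.0]]
force: [-0.8, 0.2, 0.2]
opening: 0.0685
```

```bash
python3 go.py .5712,-.1875,.138;python3 -c "
from h import *
s=cam('scene')
cv2.imwrite('pics/in3.png',cv2.resize(s['color'][180:300,225:325],None,fx=5,fy=5,interpolation=cv2.INTER_CUBIC)[:,:,::-1])
print(ctrl.get_state()['torque'])"
```

```text
t 16.52 pos [ 0.5707 -0.1875  0.1378] ydir 84.85 tilt [ 0.0001 -0.0017] F [-0.8  0.2  0.2] open 0.0685 j [  1.   3.  -5.   0. -82. -96.]
.5712,-.1875,.138 travel cm [-0.05  0.01 -0.02]
[ 0.00911872 -0.04286284 -0.01392832]
```

View pics/in3.png

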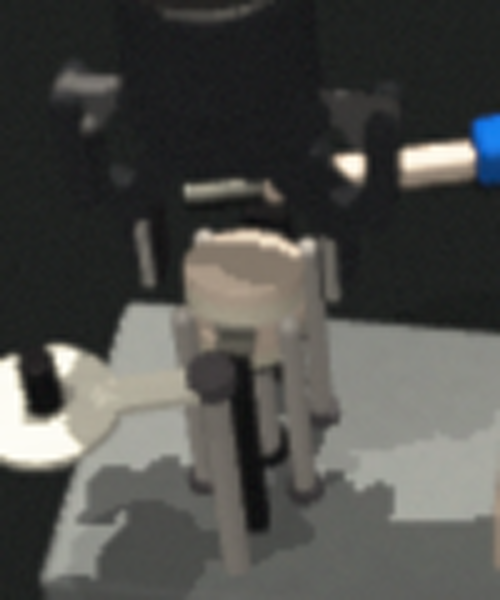

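{"op": "arm_command", "data": {"rotation": [[0, 0, 0], [0, 0, 0], [0, 0, 0], [0, 0, 0], [0, 0, 0]], "travel": [[0, 0, -0.2], [0, 0, -0.2], [0, 0, -0.2], [0, 0, -0.2], [0, 0, -0.2]], "jaw": [0.4, 0.8, 0.8, 0.8, 0.8]}}

```text
time_s: 17.2
tool_pos: [0.5709, -0.1876, 0.1403]
tcp_rot: [[-0.996, 0.09, 0.001], [0.09, 0.996, -0.002], [-0.001, -0.002, -1.0]]
force: [-3.4, 0.3, 4.9]
opening: 0.0478
```

{"op": "arm_command", "data": {"rotation": [[0, 0, 0], [0, 0, 0], [0, 0, 0], [0, 0, 0], [0, 0, 0]], "travel": [[0, 0, 0.3], [0.02, 0, 0.6], [0.04, 0, 0.8], [0.06, 0, 1.0], [0.07, 0, 1.2]], "jaw": [0.8, 0.8, 0.8, 0.8, 0.8]}}

```text
time_s: 17.82
tool_pos: [0.5713, -0.1873, 0.1338]
tcp_rot: [[-0.996, 0.088, 0.007], [0.088, 0.996, -0.003], [-0.007, -0.002, -1.0]]
force: [-4.5, 3.3, 6.8]
opening: 0.0478
```

```bash
python3 go.py .571,-.1875,.114; python3 -c "
from h import *
print(ctrl.get_state()['torque'])"
```

```text
t 17.82 pos [ 0.5713 -0.1873  0.1338] ydir 84.92 tilt [ 0.0066 -0.0029] F [-4.5  3.3  6.8] open 0.0478 j [  1.   3.  -6.   0. -81. -96.]
.571,-.1875,.114 travel cm [ 0.04 -0.02  1.98]
[1.19639846 1.56368051 0.0615121 ]
```

{"op": "arm_command", "data": {"rotation": [[0, 0.2, 0], [0, 0.3, 0], [0, 0.3, 0], [0, 0.3, 0], [0, 0.3, 0]], "travel": [[0.02, 0, 0.4], [0.04, 0, 0.7], [0.04, 0, 1.0], [0.04, 0, 1.3], [0.04, 0, 1.4]], "jaw": [0.8, 0.8, 0.8, 0.8, 0.8]}}

```text
time_s: 18.45
tool_pos: [0.5707, -0.1869, 0.1206]
tcp_rot: [[-0.996, 0.088, 0.001], [0.088, 0.996, -0.002], [-0.002, -0.002, -1.0]]
force: [-5.4, 4.0, 7.2]
opening: 0.0478
```

```bash
python3 go.py .571,-.1875,.112
```

```text
t 18.45 pos [ 0.5707 -0.1869  0.1206] ydir 84.95 tilt [ 0.0014 -0.002 ] F [-5.4  4.   7.2] open 0.0478 j [  1.   3.  -6.   0. -80. -96.]
.571,-.1875,.112 travel cm [-0.03 -0.06  0.86]
```

{"op": "arm_command", "data": {"rotation": [[0, 0, 0], [0, 0, 0], [0, 0, 0], [0, 0, 0], [0, 0, 0]], "travel": [[0, 0, 0.3], [0, 0, 0.6], [0, 0, 0.9], [0, 0, 0.95], [0, 0, 0.95]], "jaw": [0.8, 0.8, 0.8, 0.8, 0.8]}}

```text
time_s: 19.08
tool_pos: [0.5707, -0.1868, 0.1117]
tcp_rot: [[-0.996, 0.088, 0.002], [0.088, 0.996, -0.002], [-0.002, -0.002, -1.0]]
force: [-3.8, 1.8, 5.2]
opening: 0.0477
```

{"op": "arm_command", "data": {"rotation": [[0, 0, 0], [0, 0, 0], [0, 0, 0], [0, 0, 0], [0, 0, 0]], "travel": [[0, 0, 0], [0, 0, 0], [0, 0, 0], [0, 0, -1], [0, 0, -5]], "jaw": [0, 0, 0, 0, 0]}}

```text
time_s: 19.7
tool_pos: [0.5693, -0.1864, 0.16]
tcp_rot: [[-0.996, 0.088, -0.004], [0.088, 0.996, -0.001], [0.003, -0.002, -1.0]]
force: [1.1, 0.6, 1.3]
opening: 0.0855
```

{"op": "arm_command", "data": {"rotation": [[0, 0, 0], [0, 0, 0], [0, 0, 0], [0, 0, 0], [0, 0, 0]], "travel": [[0, 0, -4], [0, 1, -6], [0.6, 5, -7], [1.5, 11, -7], [2.4, 17, -7]], "jaw": [0, 0, 0, 0, 0]}}

```text
time_s: 20.32
tool_pos: [0.5601, -0.0128, 0.2294]
tcp_rot: [[-0.996, 0.088, -0.004], [0.088, 0.996, -0.001], [0.004, -0.001, -1.0]]
force: [0.5, 0.2, -0.7]
opening: 0.0854
```

```bash
python3 go.py .5485,.3505,.2 .5485,.3505,.0095; python3 -c "
from h import *
t=cam('top');s=cam('scene');print(pots(t),pots(s))
a=cv2.resize(s['color'][200:300,230:320],None,fx=4.5,fy=4.5,interpolation=cv2.INTER_CUBIC); b=cv2.resize(t['color'][175:265,330:420],None,fx=4.4,fy=5,interpolation=cv2.INTER_CUBIC)
cv2.imwrite('pics/in4.png',np.hstack([a,b])[:,:,::-1])"
```

```text
t 20.32 pos [ 0.5601 -0.0128  0.2294] ydir 84.92 tilt [-0.0039 -0.0008] F [ 0.5  0.2 -0.7] open 0.0854 j [  19.   -4.   -2.   -0.  -92. -114.]
.5485,.3505,.2 travel cm [ 4.36 36.08  2.92]
.5485,.3505,.0095 travel cm [-0.07  0.02 19.05]
[] [(0.5529, 0.3502, 0.0268, 0.86, 510, 269), (0.4305, 0.2844, 0.0258, 0.88, 473, 231)]
```

View pics/in4.png

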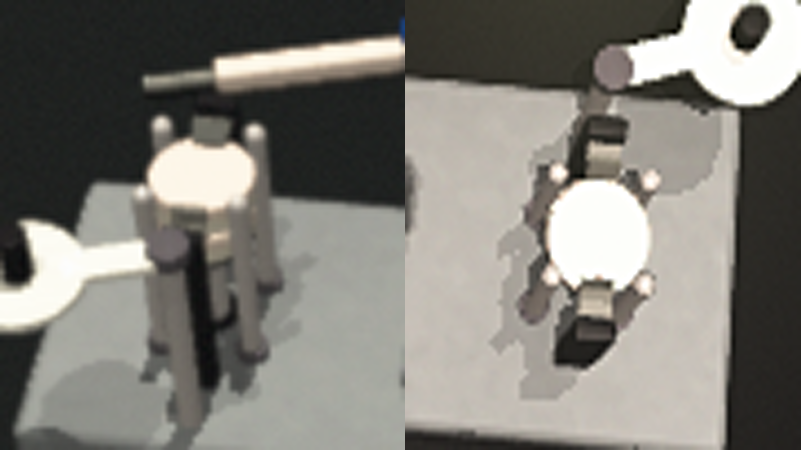

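```bash
cat > cap.py <<'E'
from h import *
for n in("top","scene"):
    c=cam(n); P,u,v=cloud(c); d=np.hypot(P[:,0]-.573,P[:,1]+.1875)
    s=(d<.017)&(P[:,2]>.05); print(n,s.sum(),np.percentile(P[s,2],[10,50,90]).round(4) if s.sum() else "")
E
python3 cap.py
```

```text
top 198 [0.1275 0.1294 0.1317]
scene 171 [0.0647 0.1296 0.1314]
```

{"op": "arm_command", "data": {"rotation": [[0, -0.2, 0], [0, -0.2, 0], [0, -0.2, 0], [0, -0.2, 0], [0, -0.2, 0]], "travel": [[0.7, 5.5, 0], [1.4, 11.5, 0], [2.1, 17.5, 0], [2.8, 23.5, 0], [3.6, 29.5, 0]], "jaw": [0, 0, 0, 0, 0]}}

```text
time_s: 21.15
tool_pos: [0.5499, 0.2845, 0.229]
tcp_rot: [[-0.996, 0.087, -0.001], [0.087, 0.996, -0.002], [0.001, -0.002, -1.0]]
force: [0.7, -0.9, 0.5]
opening: 0.0854
```

```bash
python3 go.py .549,.3505,.05 .549,.3505,.0085
```

```text
t 21.15 pos [0.5499 0.2845 0.229 ] ydir 85.02 tilt [-0.0007 -0.0017] F [ 0.7 -0.9  0.5] open 0.0854 j [  46.    5.    7.    0.  -92. -141.]
.549,.3505,.05 travel cm [ 0.65  6.59 17.89]
.549,.3505,.0085 travel cm [-0.    0.01  4.15]
```

{"op": "arm_command", "data": {"rotation": [[0, 0, 0.3], [0, 0, 0.5], [0, 0, 0.5], [0, 0, 0.5], [0, 0, 0.5]], "travel": [[0.4, 3.5, 4], [0.6, 6.6, 8], [0.6, 6.6, 12], [0.6, 6.6, 16], [0.6, 6.6, 17.8]], "jaw": [0, 0, 0, 0, 0]}}

```text
time_s: 21.78
tool_pos: [0.549, 0.3486, 0.0476]
tcp_rot: [[-0.995, 0.097, -0.004], [0.097, 0.995, -0.005], [0.004, -0.005, -1.0]]
force: [0.7, -0.7, -0.3]
opening: 0.0853
```

```bash
python3 go.py .5493,.3505,.0095; python3 -c "
from h import *
print(pots(cam('scene')))"
```

```text
t 21.77 pos [0.549  0.3486 0.0476] ydir 84.42 tilt [-0.0041 -0.0048] F [ 0.7 -0.7 -0.3] open 0.0853 j [  50.   13.   -3.   -0.  -74. -146.]
.5493,.3505,.0095 travel cm [-0.02  0.21  3.81]
[(0.432, 0.284, 0.0256, 0.84, 472, 232)]
```

{"op": "arm_command", "data": {"rotation": [[0, 0, 0], [0, 0, 0], [0, 0, 0], [0, 0, 0], [0, 0, 0]], "travel": [[0, 0.2, 2], [0, 0.2, 3.5], [0, 0.2, 3.7], [0, 0.2, 3.7], [0, 0.2, 3.7]], "jaw": [0, 0, 0, 0.3, 0.8]}}

```text
time_s: 22.45
tool_pos: [0.549, 0.3507, 0.0104]
tcp_rot: [[-0.995, 0.097, -0.004], [0.097, 0.995, -0.004], [0.003, -0.005, -1.0]]
force: [1.0, 0.2, -0.0]
opening: 0.0513
```

{"op": "arm_command", "data": {"rotation": [[0, 0, 0], [0, 0, 0], [0, 0, 0], [0, 0, 0], [0, 0, 0]], "travel": [[0, 0, 0], [0, 0, 0], [0, 0, -2], [0, 0, -7], [0, 0, -12]], "jaw": [0.8, 0.8, 0.8, 0.8, 0.8]}}

```text
time_s: 23.08
tool_pos: [0.5495, 0.351, 0.133]
tcp_rot: [[-0.995, 0.097, -0.003], [0.097, 0.995, -0.005], [0.003, -0.005, -1.0]]
force: [1.4, 1.7, -0.4]
opening: 0.0473
```

```bash
python3 go.py .5707,-.1872,.2;  python3 -c "
from h import *
s=cam('scene'); print(pots(s))"
```

```text
t 23.07 pos [0.5495 0.351  0.133 ] ydir 84.44 tilt [-0.0034 -0.0046] F [ 1.4  1.7 -0.4] open 0.0473 j [  50.   11.    3.    0.  -83. -146.]
.5707,-.1872,.2 travel cm [ -7.31 -53.39  -6.46]
[(0.4332, 0.2835, 0.025, 0.84, 472, 232)]
```

{"op": "arm_command", "data": {"rotation": [[0, 0, 0], [0, 0, 0], [0, 0, 0], [0, 0, 0], [0, 0, 0]], "travel": [[-0.4, -2.5, -4], [-1, -7.5, -7.5], [-1.9, -13.5, -8], [-2.7, -19.5, -8], [-3.6, -25.5, -8]], "jaw": [0.8, 0.8, 0.8, 0.8, 0.8]}}

```text
time_s: 23.75
tool_pos: [0.5627, 0.0931, 0.2236]
tcp_rot: [[-0.995, 0.096, 0.009], [0.096, 0.995, 0.003], [-0.008, 0.003, -1.0]]
force: [0.2, -0.3, -0.5]
opening: 0.0475
```

{"op": "arm_command", "data": {"rotation": [[0, 0, 0], [0, 0, 0], [0, 0, 0], [0, 0, 0], [0, 0, 0]], "travel": [[-0.7, -5, 0], [-1.5, -11, 0], [-2.3, -17, 0], [-3.1, -22.5, 0], [-3.6, -26.5, 0.5]], "jaw": [0.8, 0.8, 0.8, 0.8, 0.8]}}

```text
time_s: 24.38
tool_pos: [0.5729, -0.1766, 0.2197]
tcp_rot: [[-0.995, 0.097, 0.011], [0.097, 0.995, 0.002], [-0.01, 0.003, -1.0]]
force: [0.7, 1.4, -0.1]
opening: 0.0473
```

```bash
python3 go.py .5707,-.1872,.155
```

```text
t 24.38 pos [ 0.5729 -0.1766  0.2197] ydir 84.41 tilt [0.0107 0.0021] F [ 0.7  1.4 -0.1] open 0.0473 j [  2.   2.   2.  -0. -90. -98.]
.5707,-.1872,.155 travel cm [ 0.19 -1.09  6.46]
```

{"op": "arm_command", "data": {"rotation": [[0, 0.3, 0], [0, 0.6, 0], [0, 0.6, 0], [0, 0.6, 0], [0, 0.6, 0]], "travel": [[0.2, -1.1, 1], [0.2, -1.1, 4], [0.2, -1.1, 6], [0.2, -1.1, 6.4], [0.2, -1.1, 6.4]], "jaw": [0.8, 0.8, 0.8, 0.8, 0.8]}}

```text
time_s: 25.0
tool_pos: [0.5708, -0.187, 0.1564]
tcp_rot: [[-0.995, 0.097, 0.001], [0.097, 0.995, 0.003], [-0.001, 0.003, -1.0]]
force: [1.4, 0.8, 1.2]
opening: 0.0471
```

```bash
python3 go.py .5707,-.1872,.145
```

```text
t 25.0 pos [ 0.5708 -0.187   0.1564] ydir 84.45 tilt [0.001  0.0026] F [1.4 0.8 1.2] open 0.0471 j [  1.   3.  -3.  -0. -84. -96.]
.5707,-.1872,.145 travel cm [ 0.01 -0.03  1.14]
```

{"op": "arm_command", "data": {"rotation": [[0, 0, 0], [0, 0, 0], [0, 0, 0], [0, 0, 0], [0, 0, 0]], "travel": [[0, 0, 0.6], [0, 0, 1.1], [0, 0, 1.2], [0, 0, 1.2], [0, 0, 1.2]], "jaw": [0.8, 0.8, 0.8, 0.2, 0.2]}}

```text
time_s: 25.62
tool_pos: [0.5707, -0.1869, 0.1442]
tcp_rot: [[-0.995, 0.097, 0.001], [0.097, 0.995, 0.003], [-0.0, 0.003, -1.0]]
force: [-0.0, 0.1, -0.4]
opening: 0.0688
```

```bash
python3 go.py .5708,-.1872,.1395; python3 cap.py
```

```text
t 25.62 pos [ 0.5707 -0.1869  0.1442] ydir 84.45 tilt [0.0006 0.0027] F [-0.   0.1 -0.4] open 0.0688 j [  1.   3.  -4.  -0. -83. -96.]
.5708,-.1872,.1395 travel cm [-0.01 -0.03  0.47]
top 579 [0.5453 0.5465 0.5477]
scene 485 [0.151  0.2248 0.5467]
```

{"op": "arm_command", "data": {"rotation": [[0, 0, 0], [0, 0, 0], [0, 0, 0], [0, 0, 0], [0, 0, 0]], "travel": [[0, 0, 0.4], [0, 0, 0.4], [0, 0, 0.4], [0, 0, 0.4], [0, 0, 0.4]], "jaw": [0.2, 0.8, 0.8, 0.8, 0.8]}}

```text
time_s: 26.35
tool_pos: [0.5706, -0.1869, 0.1402]
tcp_rot: [[-0.995, 0.097, 0.0], [0.097, 0.995, 0.003], [-0.0, 0.003, -1.0]]
force: [-0.9, 0.3, -0.2]
opening: 0.0484
```

{"op": "arm_command", "data": {"rotation": [[0, 0, 0], [0, 0, 0], [0, 0, 0], [0, 0, 0], [0, 0, 0]], "travel": [[0, 0, 0.3], [0.02, 0, 0.6], [0.04, 0, 0.8], [0.06, 0, 1.0], [0.07, 0, 1.2]], "jaw": [0.8, 0.8, 0.8, 0.8, 0.8]}}

```text
time_s: 26.98
tool_pos: [0.5709, -0.1869, 0.1293]
tcp_rot: [[-0.995, 0.097, 0.003], [0.097, 0.995, 0.002], [-0.003, 0.002, -1.0]]
force: [2.2, -0.4, 5.2]
opening: 0.0479
```

```bash
python3 go.py .5708,-.1872,.112
```

```text
t 26.98 pos [ 0.5709 -0.1869  0.1293] ydir 84.46 tilt [0.0034 0.0022] F [ 2.2 -0.4  5.2] open 0.0479 j [  1.   3.  -6.  -0. -81. -96.]
.5708,-.1872,.112 travel cm [ 0.02 -0.03  1.73]
```

{"op": "arm_command", "data": {"rotation": [[0, 0, 0], [0, 0, 0], [0, 0, 0], [0, 0, 0], [0, 0, 0]], "travel": [[0, 0, 0.4], [0, 0, 0.8], [0, 0, 1.2], [0, 0, 1.6], [0, 0, 1.8]], "jaw": [0.8, 0.8, 0.8, 0.8, 0.8]}}

```text
time_s: 27.6
tool_pos: [0.5713, -0.1869, 0.1115]
tcp_rot: [[-0.995, 0.096, 0.004], [0.096, 0.995, 0.002], [-0.004, 0.002, -1.0]]
force: [1.8, 0.3, 4.5]
opening: 0.0481
```

{"op": "arm_command", "data": {"rotation": [[0, 0, 0], [0, 0, 0], [0, 0, 0], [0, 0, 0], [0, 0, 0]], "travel": [[0, 0, 0], [0, 0, 0], [0, 0, 0], [0, 0, -1], [0, 0, -5]], "jaw": [0, 0, 0, 0, 0]}}

```text
time_s: 28.22
tool_pos: [0.5698, -0.1868, 0.1597]
tcp_rot: [[-0.995, 0.097, -0.001], [0.097, 0.995, 0.003], [0.001, 0.003, -1.0]]
force: [0.7, 0.8, 0.4]
opening: 0.0856
```

{"op": "arm_command", "data": {"rotation": [[0, 0, 0], [0, 0, 0], [0, 0, 0], [0, 0, 0], [0, 0, 0]], "travel": [[0, 0, -4], [0.3, 1, -6], [1.8, 5, -7], [4, 11, -7], [6.2, 16.5, -7]], "jaw": [0, 0, 0, 0, 0]}}

```text
time_s: 28.85
tool_pos: [0.523, -0.0147, 0.2297]
tcp_rot: [[-0.995, 0.097, -0.001], [0.097, 0.995, 0.003], [0.002, 0.003, -1.0]]
force: [0.7, 0.8, 0.3]
opening: 0.085
```

```bash
python3 cap.py; python3 go.py .4281,.286,.15; python3 -c "
from h import *
print(pots(cam('scene')),pots(cam('top')))"
```

```text
top 196 [0.1263 0.1284 0.1307]
scene 156 [0.1269 0.129  0.1306]
t 28.95 pos [ 0.5227 -0.0118  0.2302] ydir 84.81 tilt [-0.0005  0.0045] F [ 0.3 -0.2  1.1] open 0.0854 j [  21.  -10.   -7.   -0.  -92. -116.]
.4281,.286,.15 travel cm [12.11 28.76  8.16]
[(0.4317, 0.2855, 0.0267, 0.87, 473, 231)] []
```

{"op": "arm_command", "data": {"rotation": [[0, 0, 0], [0, 0, 0], [0, 0, 0.3], [0, 0, 0.3], [0, 0, 0.3]], "travel": [[2.2, 5.3, 0], [4.5, 10.6, 1], [6.8, 16, 2], [9.1, 21.3, 4], [11.4, 26.5, 6]], "jaw": [0, 0, 0, 0, 0]}}

```text
time_s: 29.68
tool_pos: [0.4345, 0.2604, 0.1705]
tcp_rot: [[-0.995, 0.1, -0.001], [0.1, 0.995, 0.003], [0.001, 0.003, -1.0]]
force: [-0.1, 0.2, 0.5]
opening: 0.0851
```

```bash
python3 go.py .4281,.286,.05; python3 -c "
from h import *
print(pots(cam('scene')),pots(cam('top')))"
```

```text
t 29.68 pos [0.4345 0.2604 0.1705] ydir 84.23 tilt [-0.0007  0.0032] F [-0.1  0.2  0.5] open 0.0851 j [  54.  -12.  -16.   -0.  -86. -149.]
.4281,.286,.05 travel cm [ 0.89  2.45 12.05]
[] []
```

{"op": "arm_command", "data": {"rotation": [[0, 0, 0], [0, 0, 0], [0, 0, 0], [0, 0, 0], [0, 0, 0]], "travel": [[0.5, 1.5, 4], [0.9, 2.4, 8], [0.9, 2.4, 11], [0.9, 2.4, 12], [0.9, 2.4, 12]], "jaw": [0, 0, 0, 0, 0]}}

```text
time_s: 30.4
tool_pos: [0.426, 0.2859, 0.0478]
tcp_rot: [[-0.995, 0.097, -0.005], [0.097, 0.995, -0.0], [0.005, -0.001, -1.0]]
force: [-0.1, -0.2, -0.5]
opening: 0.0852
```

```bash
python3 go.py .4281,.286,.0095; python3 -c "
from h import *
c=cam('scene'); cv2.imwrite('pics/g4.png',cv2.resize(c['color'][170:290,400:560],None,fx=4,fy=4,interpolation=cv2.INTER_CUBIC)[:,:,::-1])"
```

```text
t 30.4 pos [0.426  0.2859 0.0478] ydir 84.44 tilt [-0.0052 -0.0005] F [-0.1 -0.2 -0.5] open 0.0852 j [  56.   -7.  -25.   -0.  -73. -152.]
.4281,.286,.0095 travel cm [-0.23  0.04  3.83]
```

View pics/g4.png

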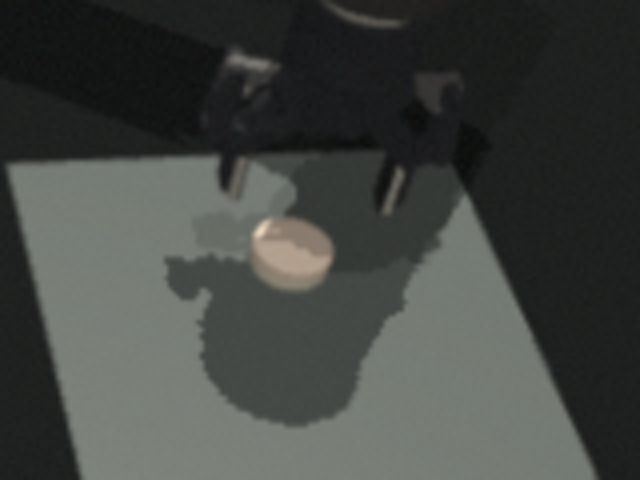

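{"op": "arm_command", "data": {"rotation": [[0, 0, 0], [0, 0, 0], [0, 0, 0], [0, 0, 0], [0, 0, 0]], "travel": [[-0.2, 0, 2], [-0.2, 0, 3.5], [-0.2, 0, 3.7], [-0.2, 0, 3.7], [-0.2, 0, 3.7]], "jaw": [0, 0, 0, 0.3, 0.8]}}

```text
time_s: 31.08
tool_pos: [0.4285, 0.2866, 0.0125]
tcp_rot: [[-0.995, 0.096, -0.003], [0.096, 0.995, 0.002], [0.003, 0.001, -1.0]]
force: [-0.9, 0.6, 0.8]
opening: 0.0512
```

{"op": "arm_command", "data": {"rotation": [[0, 0, 0], [0, 0, 0], [0, 0, 0], [0, 0, 0], [0, 0, 0]], "travel": [[0, 0, 0], [0, 0, 0], [0, 0, -2], [0, 0, -7], [0, 0, -12]], "jaw": [0.8, 0.8, 0.8, 0.8, 0.8]}}

```text
time_s: 31.7
tool_pos: [0.4285, 0.286, 0.1335]
tcp_rot: [[-0.995, 0.096, -0.004], [0.096, 0.995, 0.001], [0.004, 0.0, -1.0]]
force: [-0.3, 1.2, 0.5]
opening: 0.047
```

```bash
python3 go.py .5708,-.187,.22
```

```text
t 31.7 pos [0.4285 0.286  0.1335] ydir 84.47 tilt [-0.0039  0.0006] F [-0.3  1.2  0.5] open 0.047 j [  56.  -10.  -18.   -0.  -82. -151.]
.5708,-.187,.22 travel cm [-18.69 -45.71  -8.74]
```

{"op": "arm_command", "data": {"rotation": [[0, 0, 0], [0, 0, 0], [0, 0, 0], [0, 0, 0], [0, 0, 0]], "travel": [[-0.8, -2, -4], [-2.6, -6.5, -8], [-4.8, -11.8, -9], [-7, -17.2, -9], [-9.2, -22.6, -9]], "jaw": [0.8, 0.8, 0.8, 0.8, 0.8]}}

```text
time_s: 32.33
tool_pos: [0.4988, 0.0505, 0.2232]
tcp_rot: [[-0.995, 0.096, -0.004], [0.096, 0.995, 0.001], [0.004, 0.001, -1.0]]
force: [1.0, 1.8, -1.7]
opening: 0.0471
```

{"op": "arm_command", "data": {"rotation": [[0, 0, 0], [0, 0, 0], [0, 0, 0], [0, 0, 0], [0, 0, 0]], "travel": [[-2, -5, 0], [-4.2, -10.3, 0], [-6.4, -15.6, 0], [-8.4, -20.5, 0], [-9.2, -22.5, 0.5]], "jaw": [0.8, 0.8, 0.8, 0.8, 0.8]}}

```text
time_s: 32.95
tool_pos: [0.5689, -0.1847, 0.2169]
tcp_rot: [[-0.995, 0.099, -0.005], [0.099, 0.995, 0.001], [0.005, 0.001, -1.0]]
force: [-0.0, -0.3, -0.8]
opening: 0.0472
```

```bash
python3 go.py .5708,-.187,.16
```

```text
t 32.95 pos [ 0.5689 -0.1847  0.2169] ydir 84.35 tilt [-0.0046  0.0011] F [-0.  -0.3 -0.8] open 0.0472 j [  1.   2.   2.  -0. -91. -97.]
.5708,-.187,.16 travel cm [-0.24 -0.21  5.69]
```

{"op": "arm_command", "data": {"rotation": [[0, -0.3, 0], [0, -0.3, 0], [0, -0.3, 0], [0, -0.3, 0], [0, -0.3, 0]], "travel": [[-0.2, -0.2, 2], [-0.2, -0.2, 4], [-0.2, -0.2, 5.5], [-0.2, -0.2, 5.7], [-0.2, -0.2, 5.7]], "jaw": [0.8, 0.8, 0.8, 0.8, 0.8]}}

```text
time_s: 33.58
tool_pos: [0.5707, -0.1866, 0.1606]
tcp_rot: [[-0.995, 0.098, 0.002], [0.098, 0.995, 0.0], [-0.002, 0.0, -1.0]]
force: [1.0, -0.6, -0.3]
opening: 0.0475
```

```bash
python3 go.py .5708,-.187,.148
```

```text
t 33.58 pos [ 0.5707 -0.1866  0.1606] ydir 84.39 tilt [0.0016 0.0001] F [ 1.  -0.6 -0.3] open 0.0475 j [  1.   3.  -3.  -0. -84. -97.]
.5708,-.187,.148 travel cm [-0.01 -0.04  1.26]
```

{"op": "arm_command", "data": {"rotation": [[0, 0, 0], [0, 0, 0], [0, 0, 0], [0, 0, 0], [0, 0, 0]], "travel": [[0, -0.03, 0.7], [0, -0.03, 1.2], [0, -0.03, 1.3], [0, -0.03, 1.3], [0, -0.03, 1.3]], "jaw": [0.8, 0.8, 0.8, 0.2, 0.2]}}

```text
time_s: 34.2
tool_pos: [0.5705, -0.1868, 0.1474]
tcp_rot: [[-0.995, 0.098, 0.001], [0.098, 0.995, 0.0], [-0.001, 0.0, -1.0]]
force: [-0.3, 0.2, -0.1]
opening: 0.068
```

{"op": "arm_command", "data": {"rotation": [[0, 0, 0], [0, 0, 0], [0, 0, 0], [0, 0, 0], [0, 0, 0]], "travel": [[0, 0, 0.4], [0, 0, 0.7], [0, 0, 0.7], [0, 0, 0.7], [0, 0, 0.7]], "jaw": [0.2, 0.2, 0.8, 0.8, 0.8]}}

```text
time_s: 34.83
tool_pos: [0.5705, -0.1868, 0.1404]
tcp_rot: [[-0.995, 0.098, 0.001], [0.098, 0.995, 0.0], [-0.001, 0.0, -1.0]]
force: [-0.0, -0.1, 0.1]
opening: 0.0481
```

```bash
python3 go.py .5708,-.187,.129
```

```text
t 34.83 pos [ 0.5705 -0.1868  0.1404] ydir 84.38 tilt [0.0009 0.0004] F [-0.  -0.1  0.1] open 0.0481 j [  1.   3.  -5.  -0. -82. -97.]
.5708,-.187,.129 travel cm [-0.04 -0.01  1.14]
```

{"op": "arm_command", "data": {"rotation": [[0, 0, 0], [0, 0, 0], [0, 0, 0], [0, 0, 0], [0, 0, 0]], "travel": [[0, 0, 0.3], [0.01, 0, 0.6], [0.03, 0, 0.8], [0.05, 0, 1.0], [0.06, 0, 1.2]], "jaw": [0.8, 0.8, 0.8, 0.8, 0.8]}}

```text
time_s: 35.45
tool_pos: [0.5706, -0.187, 0.1302]
tcp_rot: [[-0.995, 0.098, 0.004], [0.098, 0.995, -0.0], [-0.004, -0.0, -1.0]]
force: [-0.9, 1.2, 5.9]
opening: 0.0479
```

```bash
python3 go.py .5708,-.187,.112
```

```text
t 35.45 pos [ 0.5706 -0.187   0.1302] ydir 84.39 tilt [ 0.0039 -0.0005] F [-0.9  1.2  5.9] open 0.0479 j [  1.   3.  -6.   0. -81. -97.]
.5708,-.187,.112 travel cm [-0.01  0.    1.82]
```

{"op": "arm_command", "data": {"rotation": [[0, 0, 0], [0, 0, 0], [0, 0, 0], [0, 0, 0], [0, 0, 0]], "travel": [[0, 0, 0.4], [0, 0, 0.8], [0, 0, 1.2], [0, 0, 1.6], [0, 0, 1.9]], "jaw": [0.8, 0.8, 0.8, 0.8, 0.8]}}

```text
time_s: 36.08
tool_pos: [0.5711, -0.1871, 0.1123]
tcp_rot: [[-0.995, 0.097, 0.005], [0.097, 0.995, -0.001], [-0.006, -0.0, -1.0]]
force: [-1.3, 0.7, 6.2]
opening: 0.0478
```

{"op": "arm_command", "data": {"rotation": [[0, 0, 0], [0, 0, 0], [0, 0, 0], [0, 0, 0], [0, 0, 0]], "travel": [[0, 0, 0], [0, 0, 0], [0, 0, 0], [0, 0, -1], [0, 0, -5]], "jaw": [0, 0, 0, 0, 0]}}

```text
time_s: 36.7
tool_pos: [0.5695, -0.1867, 0.1606]
tcp_rot: [[-0.995, 0.097, 0.0], [0.097, 0.995, -0.0], [-0.0, -0.0, -1.0]]
force: [0.1, 0.5, 1.5]
opening: 0.0857
```

{"op": "arm_command", "data": {"rotation": [[0, 0, 0], [0, 0, 0], [0, 0, 0], [0, 0, 0], [0, 0, 0]], "travel": [[0, 0, -4], [0, 0, -8], [3, 0, -10], [8, 0, -10], [13, 0, -10]], "jaw": [0, 0, 0, 0, 0]}}

```text
time_s: 37.33
tool_pos: [0.4389, -0.1741, 0.2614]
tcp_rot: [[-0.995, 0.098, 0.001], [0.098, 0.995, -0.0], [-0.001, -0.0, -1.0]]
force: [-0.1, 0.3, 0.7]
opening: 0.0851
```

```bash
python3 cap.py; python3 go.py; python3 - <<'E'
from h import *
t=cam('top');s=cam('scene');print(pots(t),pots(s))
for n,c in(("top",t),("scene",s)):
    P,u,v=cloud(c); m=(abs(P[:,2]-.149)<.005)&(np.hypot(P[:,0]-.638,P[:,1]+.194)>.03)&(np.hypot(P[:,0]-.638,P[:,1]+.194)<.11)
    print(n,m.sum()); m.sum()>50 and print(cv2.minEnclosingCircle(P[m][:,:2].astype(np.float32)),np.median(P[m],0))
    k=(P[:,2]>.165)&(P[:,2]<.185)&(np.hypot(P[:,0]-.65,P[:,1]+.257)<.02); print("knob",k.sum(),P[k].mean(0).round(4) if k.sum() else "")
    z=.123
    m=(abs(P[:,2]-z)<.006)&(np.hypot(P[:,0]-.589,P[:,1]+.018)<.03); print("sleeve top",m.sum(),cv2.minEnclosingCircle(P[m][:,:2].astype(np.float32)) if m.sum() else "")
a=cv2.resize(s['color'][200:300,225:325],None,fx=4,fy=4,interpolation=cv2.INTER_CUBIC); b=cv2.resize(t['color'][170:270,325:425],None,fx=4,fy=4,interpolation=cv2.INTER_CUBIC)
cv2.imwrite('pics/in5.png',np.hstack([a,b])[:,:,::-1])
E
```

```text
top 197 [0.1265 0.1285 0.1307]
scene 148 [0.127  0.1287 0.1309]
t 37.42 pos [ 0.4373 -0.1743  0.2633] ydir 84.4 tilt [ 0.0054 -0.0004] F [ 0.1 -0.6  0.5] open 0.0855 j [  3. -18. -11.   0. -97. -99.]
[(0.5908, -0.2002, 0.0292, 0.79, 374, 221)] []
top 554
((0.6493651866912842, -0.2557998597621918), 0.034245315939188004) [ 0.64940106 -0.25596302  0.15137897]
knob 57 [ 0.6511 -0.2576  0.1755]
sleeve top 269 ((0.588869571685791, -0.018492896109819412), 0.020352773368358612)
scene 520
((0.6367986798286438, -0.22378931939601898), 0.067570261657238) [ 0.65918151 -0.25249375  0.15141563]
knob 71 [ 0.6568 -0.2578  0.1746]
sleeve top 262 ((0.5918884873390198, -0.018357887864112854), 0.021820349618792534)
```

View pics/in5.png

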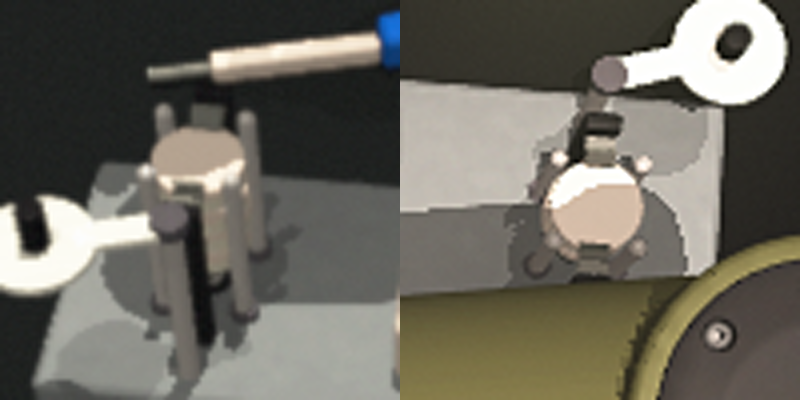

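All four pots are under the catches: cap at 128.5 mm in both views, and the bench is clear of white pots. Next is the cover.

```bash
python3 go.py .650,-.2568,.21 .650,-.2568,.168; python3 -c "
from h import *
for n in ('top','scene'):
    P,u,v=cloud(cam(n)); m=np.hypot(P[:,0]-.637,P[:,1]+.1935)<.008; print(n,m.sum(),np.percentile(P[m,2],[50,95]))"
```

```text
t 37.52 pos [ 0.4398 -0.1741  0.2621] ydir 84.42 tilt [ 0.0036 -0.0001] F [0.5 0.2 1. ] open 0.0853 j [  3. -17. -10.   0. -97. -99.]
.650,-.2568,.21 travel cm [-21.71  -6.18   5.29]
.650,-.2568,.168 travel cm [ 0.02 -0.    4.2 ]
top 86 [0.15363742 0.15861333]
scene 127 [0.11148614 0.15707599]
```

{"op": "arm_command", "data": {"rotation": [[0, 0, 0], [0, 0, 0], [0, 0, 0], [0, 0, 0], [0, 0, 0]], "travel": [[-5.3, -1.5, 0], [-10.6, -3, 0], [-16, -4.6, 0], [-20.5, -6, 2], [-21.7, -6.2, 5]], "jaw": [0.5, 0.53, 0.53, 0.53, 0.53], "newtons": 25}}

```text
time_s: 38.25
tool_pos: [0.653, -0.258, 0.2065]
tcp_rot: [[-0.995, 0.098, -0.003], [0.098, 0.995, 0.001], [0.004, 0.0, -1.0]]
force: [-0.4, 0.4, -0.3]
opening: 0.04
```

```bash
python3 go.py .650,-.2568,.169; python3 - <<'E'
from h import *
c=cam('scene'); t=cam('top')
for n,c in(("t",t),("s",c)):
    P,u,v=cloud(c)
    k=(P[:,2]>.168)&(P[:,2]<.181)&(np.hypot(P[:,0]-.65,P[:,1]+.257)<.02); print("knob",k.sum(),P[k].mean(0).round(4) if k.sum() else "")
E
```

```text
t 38.25 pos [ 0.653  -0.258   0.2065] ydir 84.36 tilt [-0.0035  0.0005] F [-0.4  0.4 -0.3] open 0.04 j [ -5.  18.  19.  -0. -91. -90.]
.650,-.2568,.169 travel cm [0.3  0.09 3.75]
knob 50 [ 0.6512 -0.2575  0.176 ]
knob 61 [ 0.6564 -0.2583  0.1755]
```

{"op": "arm_command", "data": {"rotation": [[0, 0, 0], [0, 0, 0], [0, 0, 0], [0, 0, 0], [0, 0, 0]], "travel": [[0.2, 0.05, 1.5], [0.2, 0.05, 3], [0.2, 0.05, 3.6], [0.2, 0.05, 3.6], [0.2, 0.05, 3.6]], "jaw": [0.53, 0.53, 0.53, 0.53, 0.9]}}

```text
time_s: 38.98
tool_pos: [0.6484, -0.2559, 0.1683]
tcp_rot: [[-0.995, 0.098, -0.009], [0.098, 0.995, 0.002], [0.009, 0.002, -1.0]]
force: [0.5, 0.4, 0.8]
opening: 0.0232
```

{"op": "arm_command", "data": {"rotation": [[0, 0, 0], [0, 0, 0], [0, 0, 0]], "travel": [[0, 0, 0], [0, 0, 0], [0, 0, 0]], "jaw": [0.9, 0.9, 0.9]}}

```text
time_s: 39.35
tool_pos: [0.6484, -0.2573, 0.1687]
tcp_rot: [[-0.995, 0.099, -0.008], [0.099, 0.995, 0.001], [0.008, -0.0, -1.0]]
force: [0.8, -5.4, -2.0]
opening: 0.0148
```

```bash
python3 - <<'E'
from go import *
p,R=st(); piv=np.array([.6371,-.1935])
d=p[:2]-piv; r=np.hypot(*d); a0=np.degrees(np.arctan2(d[1],d[0]))%360; print("r",r,"phi",a0)
for a in np.linspace(a0,174.4,11)[1:]:
    f=(a0-a)/(a0-174.4); rr=r+(0.066-r)*min(1,f*2); q=np.r_[piv+rr*np.array([np.cos(np.radians(a)),np.sin(np.radians(a))]),p[2]]
    print(round(a,1),((q-p)@R*100).round(2))
E
```

```text
t 39.35 pos [ 0.6484 -0.2573  0.1687] ydir 84.33 tilt [-0.0078  0.0006] F [ 0.8 -5.4 -2. ] open 0.0148 j [ -5.  18.  15.   0. -88. -90.]
r 0.06479256526992029 phi 280.0399156832815
269.5 [ 1.17 -0.24  0.01]
258.9 [ 2.37 -0.26  0.02]
248.3 [ 3.56 -0.06  0.03]
237.8 [4.69 0.35 0.04]
227.2 [5.74 0.97 0.04]
216.7 [6.63 1.79 0.05]
206.1 [7.37 2.76 0.06]
195.5 [7.91 3.85 0.06]
185.0 [8.24 5.02 0.06]
174.4 [8.35 6.23 0.06]
```

{"op": "arm_command", "data": {"rotation": [[0, 0, 0], [0, 0, 0], [0, 0, 0], [0, 0, 0], [0, 0, 0]], "travel": [[1.2, -0.24, 0], [2.4, -0.26, 0], [3.6, -0.06, 0], [4.7, 0.35, 0], [5.7, 0.97, 0]], "jaw": [0.9, 0.9, 0.9, 0.9, 0.9]}}

```text
time_s: 39.98
tool_pos: [0.5892, -0.2452, 0.1687]
tcp_rot: [[-0.995, 0.102, -0.014], [0.102, 0.995, -0.004], [0.013, -0.005, -1.0]]
force: [-6.9, -13.0, -3.8]
opening: 0.0142
```

```bash
cat > arc.py <<'E'
from go import *
p,R=st(); piv=np.array([.6371,-.1935])
d=p[:2]-piv; r=np.hypot(*d); a0=np.degrees(np.arctan2(d[1],d[0]))%360; print("r",r,"phi",a0)
for a in np.linspace(a0,173,6)[1:]:
    q=np.r_[piv+.066*np.array([np.cos(np.radians(a)),np.sin(np.radians(a))]),p[2]]
    print(round(a,1),((q-p)@R*100).round(2))
E
python3 arc.py
```

```text
t 39.98 pos [ 0.5892 -0.2452  0.1687] ydir 84.13 tilt [-0.0139 -0.0035] F [ -6.9 -13.   -3.8] open 0.0142 j [ -5.   9.   4.   0. -86. -91.]
r 0.07050473919714224 phi 227.15682341071408
216.3 [0.65 1.2  0.  ]
205.5 [1.4  2.2  0.01]
194.7 [1.94 3.32 0.01]
183.8 [2.27 4.52 0.01]
173.0 [2.36 5.76 0.  ]
```

{"op": "arm_command", "data": {"rotation": [[0, -0.5, 0], [0, -0.5, 0], [0, -0.5, 0], [0, -0.5, 0], [0, -0.5, 0]], "travel": [[1.0, 0.9, 0], [1.75, 2.0, 0], [2.2, 3.2, 0], [2.45, 4.4, 0], [2.45, 5.4, 0]], "jaw": [0.9, 0.9, 0.9, 0.9, 0.9]}}

```text
time_s: 40.6
tool_pos: [0.5584, -0.1928, 0.1683]
tcp_rot: [[-0.994, 0.107, -0.032], [0.107, 0.994, -0.009], [0.031, -0.013, -0.999]]
force: [-44.6, -5.6, 10.4]
opening: 0.0088
```

```bash
python3 arc.py; python3 -c "
from h import *
for n in ('scene','top'):
    c=cam(n)
    P,u,v=cloud(c); d=np.hypot(P[:,0]-.573,P[:,1]+.187); m=(abs(P[:,2]-.1505)<.005)&(d<.06); print(n,m.sum(),m.sum()>20 and np.median(P[m],0).round(4))"
```

```text
t 40.6 pos [ 0.5584 -0.1928  0.1683] ydir 83.87 tilt [-0.0324 -0.0091] F [-44.6  -5.6  10.4] open 0.0088 j [  1.   3.  -2.   1. -87. -97.]
r 0.07867937718100397 phi 179.4745883819418
178.2 [-1.25  0.27 -0.04]
176.9 [-1.24  0.42 -0.04]
175.6 [-1.23  0.57 -0.05]
174.3 [-1.23  0.72 -0.05]
173.0 [-1.23  0.87 -0.05]
scene 475 [ 0.5848 -0.1942  0.1517]
top 44 [ 0.5474 -0.1809  0.1512]
```

{"op": "arm_command", "data": {"rotation": [[0, 0, 0], [0, -0.5, 0], [0, -1, 0], [0, -1.8, 0]], "travel": [[0, 0, 0], [0, 0, 0], [0, 0, 0], [0, 0, 0]], "jaw": [0.5, 0.5, 0.5, 0.5]}}

```text
time_s: 41.2
tool_pos: [0.5588, -0.1914, 0.1685]
tcp_rot: [[-0.994, 0.105, 0.0], [0.105, 0.994, -0.011], [-0.001, -0.011, -1.0]]
force: [0.2, 0.2, -0.6]
opening: 0.0428
```

```bash
python3 go.py .572,-.19,.2; python3 - <<'E'
from h import *
for n in ('scene','top'):
    c=cam(n)
    P,u,v=cloud(c); k=(P[:,2]>.166)&(P[:,2]<.182)&(np.hypot(P[:,0]-.575,P[:,1]+.195)<.04); print(n,k.sum(),P[k].mean(0).round(4) if k.sum() else '')
    if n=='scene': cv2.imwrite('pics/cov.png',cv2.resize(c['color'][180:290,220:320],None,fx=5,fy=5,interpolation=cv2.INTER_CUBIC)[:,:,::-1])
E
```

```text
t 41.2 pos [ 0.5588 -0.1914  0.1685] ydir 83.96 tilt [ 0.0001 -0.0111] F [ 0.2  0.2 -0.6] open 0.0428 j [  1.   1.  -4.   1. -85. -97.]
.572,-.19,.2 travel cm [-1.3   0.24 -3.16]
scene 145 [ 0.571  -0.1932  0.1749]
top 2 [ 0.5491 -0.1672  0.1713]
```

View pics/cov.png

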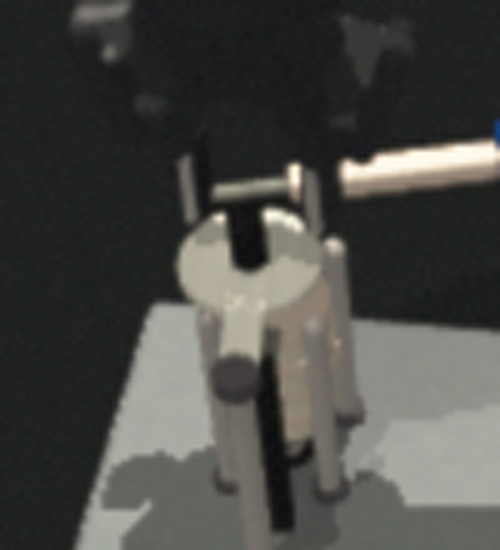

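{"op": "arm_command", "data": {"rotation": [[-0.3, 0, 0.5], [-0.6, 0, 0.5], [-0.6, 0, 0.5], [-0.6, 0, 0.5], [-0.6, 0, 0.5]], "travel": [[-0.6, 0, 0], [-1.3, 0, 0], [-1.3, 0, 0], [-1.3, 0, 0], [-1.3, 0, 0]], "jaw": [0.5, 0.5, 0.7, 0.9, 0.9]}}

```text
time_s: 41.92
tool_pos: [0.5714, -0.193, 0.1683]
tcp_rot: [[-0.993, 0.114, 0.001], [0.114, 0.993, -0.001], [-0.001, -0.001, -1.0]]
force: [1.8, -1.8, -1.2]
opening: 0.015
```

```bash
python3 arc.py; python3 - <<'E'
from h import *
c=cam('scene')
P,u,v=cloud(c); k=(P[:,2]>.166)&(P[:,2]<.182)&(np.hypot(P[:,0]-.575,P[:,1]+.195)<.02); print(k.sum(),P[k].mean(0).round(4) if k.sum() else '')
E
```

```text
t 41.92 pos [ 0.5714 -0.193   0.1683] ydir 83.45 tilt [ 0.0009 -0.0008] F [ 1.8 -1.8 -1.2] open 0.015 j [  0.   3.  -2.   0. -85. -97.]
r 0.06566158984418145 phi 179.5544170922339
178.2 [ 0.05  0.15 -0.  ]
176.9 [ 0.06  0.3  -0.  ]
175.6 [ 0.07  0.45 -0.  ]
174.3 [ 0.07  0.6  -0.  ]
173.0 [ 0.07  0.75 -0.  ]
125 [ 0.5787 -0.1951  0.1746]
```

Gripped at the full 15 mm. About 6 mm of travel to the stop is left.

{"op": "arm_command", "data": {"rotation": [[0, 0, 0], [0, 0, 0], [0, 0, 0], [0, 0, 0], [0, 0, 0]], "travel": [[0, 0.15, 0], [0, 0.3, 0], [0, 0.45, 0], [0, 0.6, 0], [0, 0.7, 0]], "jaw": [0.9, 0.9, 0.9, 0.9, 0.9]}}

```text
time_s: 42.6
tool_pos: [0.5714, -0.1865, 0.1683]
tcp_rot: [[-0.993, 0.115, -0.001], [0.115, 0.993, -0.002], [0.001, -0.002, -1.0]]
force: [-4.3, -7.3, -1.3]
opening: 0.0152
```

```bash
python3 arc.py
```

```text
t 42.6 pos [ 0.5714 -0.1865  0.1683] ydir 83.42 tilt [-0.0011 -0.0017] F [-4.3 -7.3 -1.3] open 0.0152 j [  1.   3.  -2.   0. -85. -98.]
r 0.06610118845778658 phi 173.91786262984695
173.7 [-0.01  0.02 -0.  ]
173.6 [-0.01  0.04 -0.  ]
173.4 [-0.01  0.06 -0.  ]
173.2 [-0.01  0.08 -0.  ]
173.0 [-0.01  0.11 -0.  ]
```

{"op": "arm_command", "data": {"rotation": [[0, 0, 0], [0, 0, 0], [0, 0, 0]], "travel": [[0, 0.1, 0], [0, 0.2, 0], [0, 0.2, 0]], "jaw": [0.9, 0.9, 0.9]}}

```text
time_s: 42.98
tool_pos: [0.5711, -0.1864, 0.1683]
tcp_rot: [[-0.993, 0.116, -0.002], [0.116, 0.993, -0.005], [0.001, -0.005, -1.0]]
force: [-1.2, -10.5, -3.1]
opening: 0.0147
```

```bash
python3 arc.py
```

```text
t 42.98 pos [ 0.5711 -0.1864  0.1683] ydir 83.35 tilt [-0.002  -0.0046] F [ -1.2 -10.5  -3.1] open 0.0147 j [  1.   3.  -2.   0. -85. -98.]
r 0.06636246512008186 phi 173.82540884293388
173.7 [-0.04  0.02 -0.  ]
173.5 [-0.04  0.04 -0.  ]
173.3 [-0.04  0.06 -0.  ]
173.2 [-0.04  0.08 -0.  ]
173.0 [-0.04  0.1  -0.  ]
```

{"op": "arm_command", "data": {"rotation": [[0, 0, 0], [0, 0, 0], [0, 0, 0], [0, 0, 0], [0, 0, 0]], "travel": [[0, -0.1, 0], [0, -0.1, 0], [0, -0.1, -1], [0, -0.1, -4], [0, -0.1, -6]], "jaw": [0.7, 0.5, 0.5, 0.5, 0.3]}}

```text
time_s: 43.6
tool_pos: [0.5717, -0.1869, 0.2309]
tcp_rot: [[-0.993, 0.115, 0.001], [0.115, 0.993, -0.005], [-0.001, -0.005, -1.0]]
force: [0.3, 0.0, -0.1]
opening: 0.0589
```

```bash
python3 go.py .588,-.018,.2
```

```text
t 43.6 pos [ 0.5717 -0.1869  0.2309] ydir 83.39 tilt [ 0.0007 -0.0049] F [ 0.3  0.  -0.1] open 0.0589 j [  1.   2.   4.   0. -92. -98.]
.588,-.018,.2 travel cm [ 0.33 16.98  3.01]
```

{"op": "arm_command", "data": {"rotation": [[0, 0, -9], [0, 0, -18], [0, 0, -27], [0, 0, -36], [0, 0, -45]], "travel": [[0.1, 4, 0], [0.2, 8, 0], [0.3, 12, 0], [0.3, 16, 0], [0.3, 17, 0]], "jaw": [0, 0, 0, 0, 0]}}

```text
time_s: 44.22
tool_pos: [0.5885, -0.0152, 0.2306]
tcp_rot: [[-0.779, -0.627, 0.001], [-0.627, 0.779, -0.004], [0.002, -0.004, -1.0]]
force: [0.4, -1.0, 0.3]
opening: 0.0853
```

{"op": "arm_command", "data": {"rotation": [[0, 0, -9], [0, 0, -18], [0, 0, -27], [0, 0, -36], [0, 0, -45]], "travel": [[0, 0, 1], [0, 0, 2], [0, 0, 3], [0, 0, 3], [0, 0, 3]], "jaw": [0, 0, 0, 0, 0]}}

```text
time_s: 44.85
tool_pos: [0.5887, -0.015, 0.2011]
tcp_rot: [[-0.102, -0.995, 0.002], [-0.995, 0.102, -0.004], [0.004, -0.002, -1.0]]
force: [-1.0, -0.5, 0.4]
opening: 0.0853
```

```bash
python3 go.py .588,-.018,.13 .588,-.018,.1; python3 - <<'E'
from h import *
for n in('top','scene'):
    P,u,v=cloud(cam(n)); d=np.hypot(P[:,0]-.573,P[:,1]+.187)
    m=(abs(P[:,2]-.1515)<.004)&(d<.06); print(n,m.sum(),m.sum()>20 and cv2.minEnclosingCircle(P[m&(d<.034)][:,:2].astype(np.float32)))
    k=(P[:,2]>.166)&(P[:,2]<.182)&(d<.03); print('knob',k.sum(),P[k].mean(0).round(4) if k.sum() else '')
E
```

```text
t 44.85 pos [ 0.5887 -0.015   0.2011] ydir 174.15 tilt [ 0.0017 -0.0037] F [-1.  -0.5  0.4] open 0.0853 j [ 18.   0.  -1.   0. -88. -24.]
.588,-.018,.13 travel cm [0.28 0.05 7.11]
.588,-.018,.1 travel cm [-0.01  0.01  3.  ]
top 673 ((0.5747060775756836, -0.18689937889575958), 0.032392412424087524)
knob 51 [ 0.5716 -0.1869  0.1766]
scene 485 ((0.5753189921379089, -0.18795251846313477), 0.031767889857292175)
knob 64 [ 0.5774 -0.1865  0.1749]
```

{"op": "arm_command", "data": {"rotation": [[0, 0, 0], [0, 0, 0], [0, 0, 0], [0, 0, 0], [0, 0, 0]], "travel": [[0.3, 0.05, 3], [0.3, 0.05, 6], [0.3, 0.05, 8.5], [0.3, 0.05, 10], [0.3, 0.05, 10]], "jaw": [0, 0, 0, 0, 0], "newtons": 50}}

```text
time_s: 45.58
tool_pos: [0.5877, -0.0183, 0.1005]
tcp_rot: [[-0.107, -0.994, 0.0], [-0.994, 0.107, -0.004], [0.004, -0.001, -1.0]]
force: [-0.3, -0.4, 0.4]
opening: 0.0857
```

{"op": "arm_command", "data": {"rotation": [[0, 0, 0], [0, 0, 0], [0, 0, 0], [0, 0, 0], [0, 0, 0]], "travel": [[0, 0, 0], [0, 0, 0], [0, 0, 0], [0, 0, 0], [0, 0, 0]], "jaw": [0.3, 0.7, 0.8, 0.8, 0.8]}}

```text
time_s: 46.2
tool_pos: [0.59, -0.0183, 0.1025]
tcp_rot: [[-0.107, -0.994, 0.006], [-0.994, 0.107, -0.004], [0.003, -0.007, -1.0]]
force: [7.5, -1.2, 0.9]
opening: 0.0384
```

```bash
python3 go.py
```

```text
t 46.2 pos [ 0.59   -0.0183  0.1025] ydir 173.83 tilt [ 0.0065 -0.0039] F [ 7.5 -1.2  0.9] open 0.0384 j [ 18.   2. -10.   0. -78. -24.]
```

{"op": "arm_command", "data": {"rotation": [[0, 0, 9], [0, 0, 18], [0, 0, 27], [0, 0, 36], [0, 0, 46]], "travel": [[0, 0, 0], [0, 0, 0], [0, 0, 0], [0, 0, 0], [0, 0, 0]], "jaw": [0.8, 0.8, 0.8, 0.8, 0.8]}}

```text
time_s: 46.82
tool_pos: [0.5897, -0.018, 0.1026]
tcp_rot: [[-0.793, -0.609, 0.006], [-0.609, 0.793, -0.003], [-0.003, -0.006, -1.0]]
force: [-0.3, 1.2, -0.0]
opening: 0.0384
```

{"op": "arm_command", "data": {"rotation": [[0, 0, 9], [0, 0, 18], [0, 0, 27], [0, 0, 36], [0, 0, 43]], "travel": [[0, 0, 0], [0, 0, 0], [0, 0, 0], [0, 0, 0], [0, 0, 0]], "jaw": [0.8, 0.8, 0.8, 0.8, 0.8]}}

```text
time_s: 47.45
tool_pos: [0.5897, -0.0176, 0.1026]
tcp_rot: [[-0.995, 0.1, 0.006], [0.1, 0.995, -0.002], [-0.006, -0.002, -1.0]]
force: [0.8, 0.3, -1.6]
opening: 0.0388
```

```bash
python3 go.py
```

```text
t 47.45 pos [ 0.5897 -0.0176  0.1026] ydir 84.25 tilt [ 0.0059 -0.0022] F [ 0.8  0.3 -1.6] open 0.0388 j [  18.    2.  -10.    0.  -78. -114.]
```

{"op": "arm_command", "data": {"rotation": [[0, 0, 2.5], [0, 0, 2.5], [0, 0, 2.5], [0, 0, 2.5], [0, 0, 2.5]], "travel": [[0, 0, 0], [0, 0, 0], [0, 0, 0], [0, 0, 0], [0, 0, 0]], "jaw": [0.8, 0.8, 0.3, 0, 0]}}

```text
time_s: 48.08
tool_pos: [0.5899, -0.0175, 0.1029]
tcp_rot: [[-0.99, 0.143, 0.006], [0.143, 0.99, -0.002], [-0.007, -0.001, -1.0]]
force: [0.2, 0.4, -0.4]
opening: 0.0854
```

{"op": "arm_command", "data": {"rotation": [[0, 0, 0], [0, 0, 0], [0, 0, 0], [0, 0, 0], [0, 0, 0]], "travel": [[0, 0, 0], [0, 0, -3], [0, 0, -7], [0, 0, -12], [4, 0, -14]], "jaw": [0, 0, 0, 0, 0]}}

```text
time_s: 48.7
tool_pos: [0.5505, -0.0117, 0.2451]
tcp_rot: [[-0.99, 0.144, 0.009], [0.144, 0.99, -0.003], [-0.009, -0.001, -1.0]]
force: [0.2, 0.7, 1.0]
opening: 0.0852
```

{"op": "arm_command", "data": {"rotation": [[0, 0, 0], [0, 0, 0], [0, 0, 0], [0, 0, 0], [0, 0, 0]], "travel": [[3, -4, 0], [6, -9, 0], [8, -14, 0], [10, -19, 0], [12, -24, 0]], "jaw": [0, 0, 0, 0, 0]}}

```text
time_s: 49.32
tool_pos: [0.3961, -0.2331, 0.2447]
tcp_rot: [[-0.99, 0.144, 0.01], [0.144, 0.99, -0.003], [-0.01, -0.001, -1.0]]
force: [0.6, -0.5, -0.4]
opening: 0.0856
```

```bash
python3 go.py; python3 - <<'E'
from h import *
t=cam('top'); s=cam('scene')
c=t['color']
# white line on sleeve top: bright pixels within 17 mm of axis at z=.123
g=cv2.cvtColor(c,cv2.COLOR_RGB2GRAY); v,u=np.mgrid[170:270,240:350]; uv=np.c_[u.ravel(),v.ravel()]
P=onplane(t,uv,.123)[:,:2]; a=np.array([.5889,-.0185]); d=P-a; r=np.hypot(*d.T); gg=g[uv[:,1],uv[:,0]].astype(float)
m=(r<.017)&(gg>110); w=gg[m]; q=(d[m]*w[:,None]).sum(0)/w.sum(); ang=np.degrees(np.arctan2(q[1],q[0])); print(m.sum(),q,"ang",ang,"number",4-((ang-174.4+180)%360-180)/np.degrees(.4))
A=cv2.resize(c[170:270,250:350],None,fx=4,fy=4,interpolation=cv2.INTER_CUBIC);B=cv2.resize(s['color'][200:320,220:400],None,fx=2.2,fy=3.3334,interpolation=cv2.INTER_CUBIC)
cv2.imwrite('pics/fin.png',np.hstack([A,B])[:,:,::-1])
for n,c in(("t",t),("s",s)):
    P,u,v=cloud(c); d=np.hypot(P[:,0]-.573,P[:,1]+.187); k=(P[:,2]>.166)&(P[:,2]<.182)&(d<.03); print('knob',k.sum(),P[k].mean(0).round(4) if k.sum() else '')
E
```

```text
t 49.33 pos [ 0.3961 -0.2331  0.2447] ydir 81.74 tilt [ 0.0101 -0.0028] F [ 0.6 -0.5 -0.4] open 0.0856 j [ -5. -20. -14.   0. -95. -93.]
14 [-0.00865964  0.00103882] ang 173.15944378095475 number 4.05412947644608
knob 50 [ 0.5716 -0.187   0.1763]
knob 62 [ 0.5772 -0.1866  0.1751]
```

View pics/fin.png

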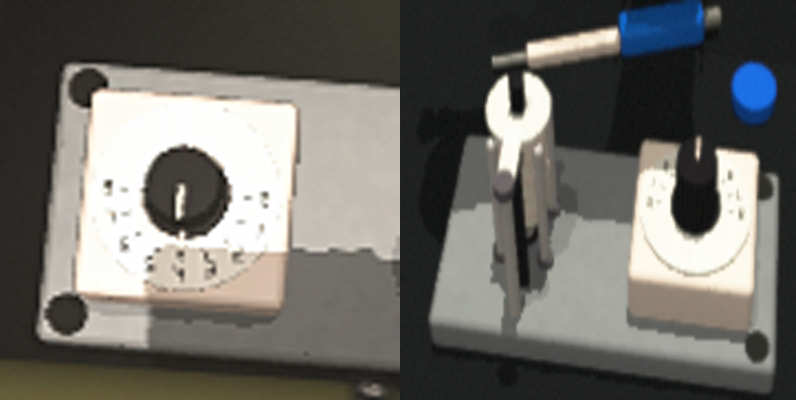

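```bash
python3 -c "
from h import *
print(pots(cam('scene')),pots(cam('top'))); print(ctrl.hand_in())"
```

```text
[] []
the job is handed in; nothing more can be done
None
```

I loaded all four white pots on the bench into the magazine, closed the cover and set the count sleeve to 4. I handed the job in at about 49 s.

- **Pots:** after the last push the top cap read about 128.5 mm in both cameras, against the 128 mm underside of the catches. The final pot search found no white pots left on the bench.
- **Cover:** I pushed it to its stop, where it held against about 10 N. The knob sits over the magazine axis in the top view to about 1 mm.
- **Sleeve:** the white line reads 4.05 by angle, and in the picture it points at the 4.
- **Other items:** I never moved the gripper near the beaker or the bottle, and the pipette was still in place in the last picture. I did not measure the positions of these three again at the end.

**What went wrong along the way:**
- The second pot jammed on its first two pushes, with a wrist force of up to about 31 N upward and 15 N sideways. It went in after I let it settle between the rods and gripped it again, so I did the same for pots 3 and 4.
- My first grip on the cover knob slid off near the end of the swing, with about 45 N at the wrist. The fingers were pressing the knob, and I could not tell whether this counts against the 40 N limit on the arm or gripper body. I gripped it again and finished the swing.
- The two cameras disagreed by about 2.5 to 6 mm in x, so I worked from positions relative to the top view.

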